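Load the cassette feeder, close the row with the sprung arm, set the click collar

ROBOT

A 6-joint arm with a two-finger parallel gripper is mounted at the origin on a cart in front of the work surface, level with it; the furniture and walls round the work are solid. World frame = base frame: x ahead of the robot, y to its left, z up, the work surface at z = 0. Lengths are in m, angles in rad, forces in N, time in s.
With the tool pointing down it reaches from about 0.325 to 0.9 m from the base axis. Payload 6.1 kg.
Tool frame: the origin (TCP) lies on the centre line of the jaws, within the pads' length; the fingertips stand 25 mm ahead of it and the grasp point (between the pads) lies 6 mm ahead of it; z points along the fingers, y is the line along which they close (so a half turn about z gives the same grasp; the last joint's range is limited). The gripper opens to 87 mm and grips with 3 to 60 N. Pads are 19 mm wide; open, the fingers measure 117 mm over their backs; the gripper's body (75 mm by 190 mm) begins 51 mm behind the grasp point.
Start: joints at [1.143, 0.22, 1.526, -0, 1.395, -0.126], TCP at [0.186, 0.597, 0.211] pointing down, gripper open.
Joint ranges: [-2.98, 2.98], [-0.91, 2.08], [0.09, 2.57], [-1.24, 4.39], [0.2, 2.65], [-2.68, 2.68]. Speed limits (rad/s): [2.57, 2.57, 3.01, 3.14, 3.14, 3.14].

INTERFACE

Orientations are given as [roll, pitch, yaw] about the fixed x, y, z axes, in that order (R = Rz(yaw) Ry(pitch) Rx(roll)).
In Python, from cell import env gives the robot as it stands.
- The arm moves only by the shell command python3 -m inch 'ROWS' [OPENING]. ROWS is JSON, one flat list of numbers, 4 for each row, row after row: the shift along the tool's x, y, z normalised to -1 to 1, where 1 is 0.4 m, then the turn about the tool's z normalised to -1 to 1, where 1 is pi rad. In form: [dx, dy, dz, yaw, dx, dy, dz, yaw, ...]. A call has 1 to 10 rows; each row is the pose to reach, as a shift and turn from the pose commanded when the call began, along the tool's axes at that moment, turning the shorter way round; what a row does not reach only later rows make up. A row lasts 1/12 s, in which the tool goes at most 41.7 mm and 7.16 degrees, less where a joint would pass 70% of its speed; a pose out of reach is approached as far as the arm can. A call with a number of a shift or a turn outside -1 to 1 is refused whole. A call with a gripper value outside its range is refused whole. OPENING is the closure, from -1 (fully open) to 1 (shut), set as the call begins (- or left out, the last holds). The fingers move at their own pace and stop on an object; the grip force is fixed at half the most. Time passes only in rows, so rows that repeat a pose let the fingers close. It gives the time, the measured TCP pose, the force, the opening and the grip force at its end, in the units of the state.
- env.get_obs(): the state, without advancing time (a new reading comes with each control period).
- env.grab_frame(name): name is "scene" or "top" or "wrist"; returns the picture (480x640x3 uint8, red, green, blue); there is no depth.
- env.get_calibration(name): a dict with "mtx" (3x3 intrinsics, pixels), "D" ([k1, k2, p1, p2, k3] as OpenCV has them; the pictures are not rectified), "R" (3x3) and "t" (3): a world point X has camera coordinates R X + t. Camera axes: x right, y down, z forward; pixel columns grow to the right and rows downward; lengths in m; the calibration is good to about 2 mm. A picture is of the moment at which its call begins: read the wrist's pose just before it. get_calibration takes no time and is no camera call; for the wrist camera it gives the pose at the moment of the call.
- env.close_job(): hands the job in; it is judged then, once.
The state is a dict: "time": time; "joint_pos": joint angles; "joint_vel": joint speeds; "joint_efforts": joint torques, N m; "ee_pos": TCP position; "orientation": TCP orientation; "ft_force": force on the tool from outside, world axes, zero at the start; "torque": the same for the moment, N m; "opening": finger opening in m; "grasp_force": force on a finger pad.
Only numpy, scipy, OpenCV 4.12 (cv2) and the standard library are available. Lean on these libraries where they do the work, as an engineer would, in place of code of your own. Each camera call takes 0.05 s, during which the arm holds its last target. There are 200 camera calls.

TASK

Get the cassette feeder on the bench ready: flip its hinged stop down across the lane, then stand every tube cassette that is on the bench in the lane, crosswise and one behind the other, between the stop and the sprung arm. Swing the sprung arm by its post towards the stop until the whole row is pressed up tight against it, hold it there for a second and read on the arm's scale how many places long the row is; then let the arm go back home and turn the click collar to that same number. Leave the stop down, the row closed up and the other things on the bench where they are.

Things in the scene. Friction and masses are not known exactly. Their poses are not given: they have to be found in the camera images.
- feeder: Fixed feeder on an 8 mm plate. Origin at bench level on the lane's centre line, below the lane-side face of the lowered stop; z up, y along the lane from stop to arm (to the robot's left), x away from the robot. Lane: the plate's top (z = 8 mm) between two guide strips 8 mm high, inner faces at x = -30 and 30, outer -38 and 38, y = 4 to 259 mm. The stop, arm and collar move with the feeder.
- lane_stop (a point): point on the lane's floor (8 mm above the bench) on its centre line, at the lane-side face of the lowered stop; same axes as feeder. A closed-up row begins here, at y = 0.
- stop_flag (a joint): angle of the hinged stop, rad: 0 = up (leaning 0.17 rad past the vertical, away from the robot), 0.17 = vertical, 1.74 = level across the lane, resting on its end stop. Growing = swings towards the robot and down. Stiff hinge (about 0.07 N m): it stays where it is left and must be pushed all the way.
- stop_hinge (a point): hinge axis of the stop (parallel to the lane, i.e. feeder y), 30 mm above the bench at feeder x = 50, y = -9 mm
- stop_tip (a point): middle of the free end of the stop's bar, 94 mm from the hinge (moves with the bar)
- stop_blade: the stop's steel bar, 94 mm long from the hinge, 18 mm wide along the lane (feeder y = -18 to 0) and 24 mm deep; level, its top is 42 mm above the bench. Origin on the hinge.
- lever (a joint): angle of the sprung arm, rad: 0 = home, grows to 1.027 as it swings towards the stop (anticlockwise from above). With a row of 5, 4 or 3 places (30 mm each) pressed tight against the stop it reads 0.521, 0.699, 0.883: the pointer is then at mark 5, 4 or 3. Spring 1.1 N m/rad: about 2 N at the post at home, 8 N at mark 3. Let go, it swings home by itself.
- lever_pivot (a point): the arm's upright pivot axis, feeder x = 165, y = 165 mm, 30 mm above the bench. A pointer on the arm's far side runs over a white arc scale 78 mm beyond the pivot, with one mark each for 3, 4, 5, 6, 7 places (5 is the long one; 3 is reached with the arm farthest from home).
- sprung_arm: the arm: bar 16 mm wide, 23 to 37 mm above the bench. On its end, 170 mm from the pivot, an upright roller 24 mm in diameter (14 to 48 mm above the bench) that pushes the row, and on it a steel post 18 mm in diameter up to 100 mm above the bench. Origin on the pivot, 30 mm above the bench.
- post_top (a point): top centre of the post on the arm's end, 100 mm above the bench, on the roller's axis; grip or push the post below this point. At home it is at feeder x = 16, y = 247 mm.
- collar (a joint): angle of the click collar, rad: it clicks every 0.30 rad, value = angle / 0.30, from 0 to 7; grows clockwise seen from above. It stands at 0, 1 or 2 at the start.
- collar_axis (a point): on the collar's axis, feeder x = 155, y = 40 mm, 45 mm above the bench. The collar: ribbed grey upright cylinder 45 mm in diameter, from 23 to 59 mm above the bench, on a white seat 68 mm in diameter. Marks 0 to 7 run clockwise on the seat from its far side (feeder +x); 0 and 5 are longer; a white line on top of the collar points at the value.
- cassette_1: loose grey cassette with two steel tube caps on top, 30 mm thick (its y, which goes along the lane: one place), 52 mm wide (its x, which goes across the lane) and 42 mm high; origin at the centre of its underside, z up. May be absent.
- cassette_2: loose grey cassette with two steel tube caps on top, 30 mm thick (its y, which goes along the lane: one place), 52 mm wide (its x, which goes across the lane) and 42 mm high; origin at the centre of its underside, z up. May be absent.
- cassette_3: loose grey cassette with two steel tube caps on top, 30 mm thick (its y, which goes along the lane: one place), 52 mm wide (its x, which goes across the lane) and 42 mm high; origin at the centre of its underside, z up. May be absent.
- cassette_wide: loose grey cassette with four steel tube caps on top, 60 mm thick (its y, which goes along the lane: two places), 52 mm wide (its x, which goes across the lane) and 42 mm high; origin at the centre of its underside, z up. May be absent.
- reagent_bottle: clear screw-cap bottle 54 mm in diameter, 108 mm high; leave alone
- septa_jar: small jar 39 mm in diameter, 47 mm high; leave alone
- marker: marker pen 136 mm long; leave alone
Not all that is in view belongs to the job. What is shaped like the cassette_3 but yellow is not meant.

How it is judged:
By the outcome, as a careful person would: the job done as asked, in the order asked, and still so for the second after the job is handed in, with the robot touching nothing.
Of cassette_1, cassette_2, cassette_3, cassette_wide only 3 to 4 are there at a start; the rules pass over those that are not, and their reading is None.
At some moment in a run one of cassette_1, cassette_2, cassette_3, cassette_wide may be knocked a few centimetres aside while the robot is not near it.
Once in a run the grip may slacken for a moment while it holds something.
It also fails if it takes over 208 s, if anything falls off the work surface, if the arm or the gripper's body presses on something with over 40 N, if the wrist force passes 120 N, or if a joint passes its speed limit or range.

## Working session

There is one attempt and no reset: what is moved stays moved. The work goes in short steps, Python scripts to look and compute and a shell command to move; the robot and the scene stay as the last step left them, time stands still between calls to the robot, and variables do not carry over. Pictures are saved under pics/ and viewed, at most 14 in all, crops included, and the job is handed in when it is done.

```bash
mkdir -p pics; ls
python3 - <<'E'
from cell import env
import cv2,json
o=env.get_obs();print({k:(o[k]) for k in("time","ee_pos","orientation","opening","ft_force")})
for n in("top","scene"):
    cv2.imwrite(f"pics/{n}0.png",env.grab_frame(n)[:,:,::-1])
    c=env.get_calibration(n);print(n,c)
E
```

```text
pics
{'time': 0.0, 'ee_pos': array([0.18551554, 0.59616196, 0.20964372]), 'orientation': array([-3.13967940e+00, -2.61812027e-04,  2.83978686e+00]), 'opening': 0.087077315911776, 'ft_force': array([ 0.55269937, -0.48229421, -0.1154908 ])}
top {'mtx': array([[461.52337307,   0.        , 317.54473038],
       [  0.        , 461.52337307, 241.15903559],
       [  0.        ,   0.        ,   1.        ]]), 'D': array([-0.0710689,  0.       ,  0.       ,  0.       ,  0.       ]), 'R': array([[ 0.00720173, -0.99990336,  0.01189113],
       [-0.98027054, -0.00940829, -0.19743647],
       [ 0.19752927, -0.01023465, -0.98024356]]), 't': array([-0.08321348,  0.54632909,  1.26779332])}
scene {'mtx': array([[590.94727212,   0.        , 323.682461  ],
       [  0.        , 590.94727212, 243.33636495],
       [  0.        ,   0.        ,   1.        ]]), 'D': array([-0.05077962,  0.        ,  0.        ,  0.        ,  0.        ]), 'R': array([[ 0.86707324, -0.49773047, -0.02117485],
       [-0.2709967 , -0.4355724 , -0.85839238],
       [ 0.41802486,  0.75002738, -0.51255648]]), 't': array([-0.50110913,  0.21518598,  1.32484214])}
```

View pics/top0.png

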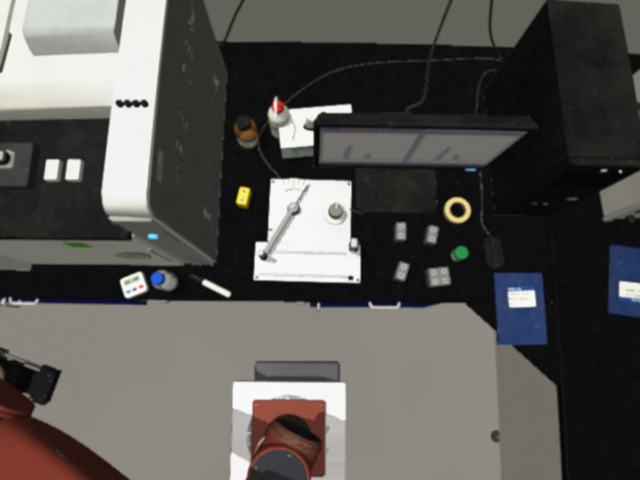

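View pics/scene0.png

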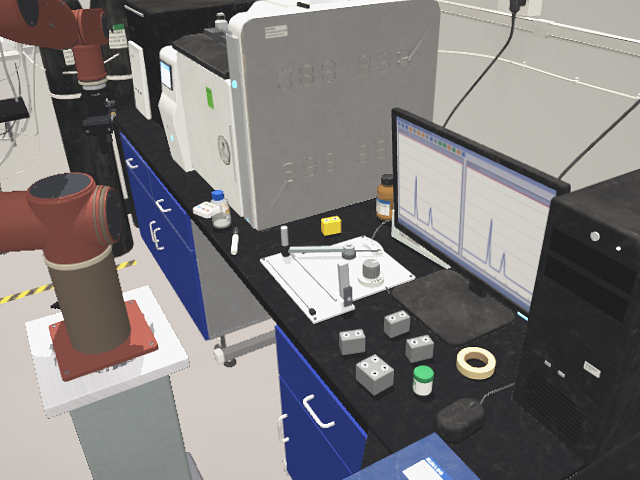

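The top view shows the feeder at (310,230), its stop hinge near (353,245), the collar at (336,211) and the arm pivot at (293,209). Three single cassettes are at (401,231), (432,234) and (401,270), and the wide one is at (438,277). The yellow decoy is at (244,196).

```bash
cat > h.py <<'E'
from cell import env
import numpy as np,cv2
def ray(cal,px):
    u=cv2.undistortPoints(np.array([[px]],float),cal["mtx"],cal["D"])[0,0]
    R,t=np.array(cal["R"]),np.array(cal["t"]); return -R.T@t, R.T@np.array([u[0],u[1],1])
def onz(cal,px,z):
    c,d=ray(cal,px); return c+d*(z-c[2])/d[2]
def proj(cal,X):
    R,t=np.array(cal["R"]),np.array(cal["t"])
    return cv2.projectPoints(np.array(X,float).reshape(-1,1,3),cv2.Rodrigues(R)[0],t,cal["mtx"],cal["D"])[0][:,0]
def tri(c1,p1,c2,p2):
    a,d=ray(c1,p1);b,e=ray(c2,p2)
    s=np.linalg.lstsq(np.c_[d,-e],b-a,rcond=None)[0]
    return (a+s[0]*d+b+s[1]*e)/2,np.linalg.norm(a+s[0]*d-b-s[1]*e)
E
python3 - <<'E'
from h import *
im=cv2.imread("pics/top0.png")
cv2.imwrite("pics/topc.png",cv2.resize(im[170:295,235:475],None,fx=3.33,fy=3.33,interpolation=cv2.INTER_CUBIC))
im=cv2.imread("pics/scene0.png")
cv2.imwrite("pics/scc.png",cv2.resize(im[210:400,250:500],None,fx=3.1,fy=3.1,interpolation=cv2.INTER_CUBIC))
E
```

```text
(no output)
```

View pics/topc.png

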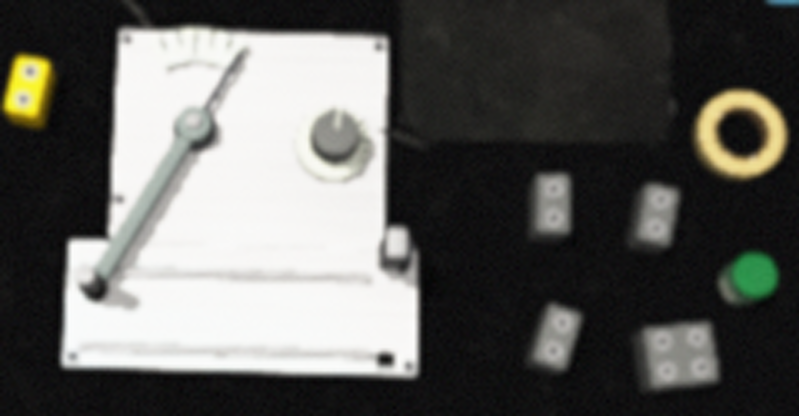

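View pics/scc.png

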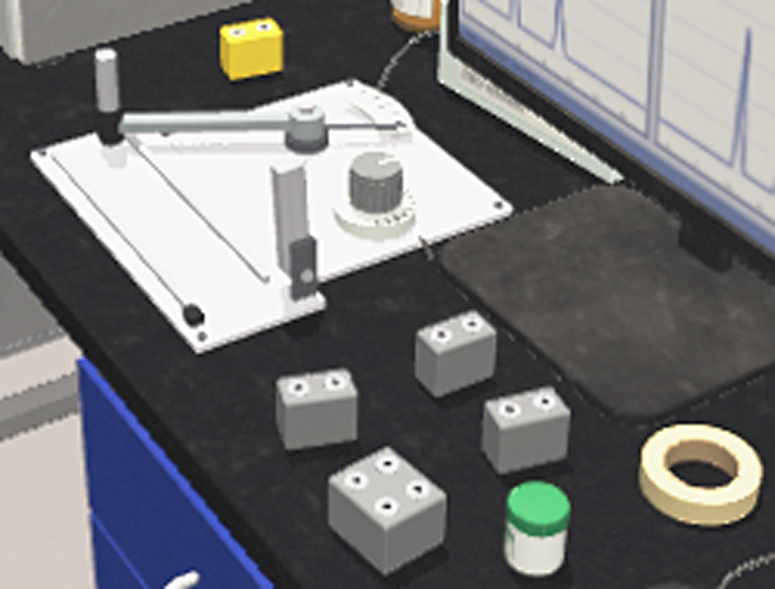

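The top crop shows the collar top centre at (336,134), its line pointing away at about 0, the pivot hub at (196,124) and the plate corners. All four cassettes are there, with their long axes roughly along world x. The scene crop agrees: the stop is up at (290,210).

Run:
```python
from h import *
T=env.get_calibration("top");S=env.get_calibration("scene")
t=lambda u,v:(235+(u+.5)/3.33-.5,170+(v+.5)/3.33-.5)
s=lambda u,v:(250+(u+.5)/3.1-.5,210+(v+.5)/3.1-.5)
P={"collar":((336,134),(377,166)),"hub":((196,124),(306,112)),"scNE":((381,46),(499,205)),"scSE":((408,366),(201,337)),"scSW":((72,357),(42,155)),"scNW":((126,40),(350,86)),"stoptop":((397,240),(287,168))}
for k,(a,b) in P.items(): X,e=tri(T,t(*a),S,s(*b));print(k,X.round(4),round(e,4))
c=onz(T,t(336,134),.059);print(c)
for k in("scNE","scSE","scSW","scNW"):print(k,onz(T,t(*P[k][0]),.009).round(4))
# cassettes by contour in top image
im=cv2.imread("pics/top0.png");g=cv2.cvtColor(im,cv2.COLOR_BGR2GRAY)
big=cv2.resize(g,None,fx=4,fy=4,interpolation=cv2.INTER_CUBIC)
m=(big>95).astype(np.uint8)
cs,_=cv2.findContours(m,cv2.RETR_EXTERNAL,cv2.CHAIN_APPROX_NONE)
for c in cs:
    (x,y),(w,h),a=cv2.minAreaRect(c)
    if cv2.contourArea(c)>900 and 385<x/4<450 and 215<y/4<295:
        W=np.array([onz(T,((p[0]+.5)/4-.5,(p[1]+.5)/4-.5),.042)[:2] for p in c[:,0]],np.float32)
        r=cv2.minAreaRect(W*1000);print((x/4,y/4),r)
print(onz(T,t(31,70),.042),onz(T,t(31,100),.042))
print("tool cam",env.get_calibration("wrist"))
```

```text
collar [ 0.6401 -0.1304  0.0572] 0.0009
hub [ 0.6513 -0.0071  0.0413] 0.0013
scNE [ 0.7346 -0.1732  0.0113] 0.0029
scSE [ 0.4422 -0.1956  0.0094] 0.0012
scSW [0.4483 0.0993 0.0078] 0.0
scNW [0.7404 0.0601 0.0063] 0.0011
stoptop [ 0.5314 -0.1762  0.1183] 0.0048
[ 0.63917465 -0.13012836  0.059     ]
scNE [ 0.7368 -0.174   0.009 ]
scSE [ 0.4428 -0.1958  0.009 ]
scSW [0.4481 0.0992 0.009 ]
scNW [0.74   0.0596 0.009 ]
(439.33697509765625, 276.4297790527344) ((450.70391845703125, -428.77398681640625), (50.852264404296875, 59.71727752685547), 6.506082534790039)
(402.0738525390625, 271.1636962890625) ((465.33349609375, -321.1337585449219), (28.999820709228516, 51.073707580566406), 71.17185974121094)
(432.33172607421875, 234.2163543701172) ((574.650634765625, -413.54833984375), (29.235986709594727, 51.02263259887695), 77.13558959960938)
(400.8561096191406, 230.98524475097656) ((583.5784912109375, -320.87652587890625), (28.08037567138672, 51.86542892456055), 87.14057922363281)
[0.70008425 0.14031588 0.042     ] [0.67233373 0.13918069 0.042     ]
tool cam {'mtx': array([[354.12848557,   0.        , 319.46275235],
       [  0.        , 354.12848557, 238.06876073],
       [  0.        ,   0.        ,   1.        ]]), 'D': array([-0.03352288,  0.        ,  0.        ,  0.        ,  0.        ]), 'R': array([[ 0.29603934,  0.95517458, -0.00149265],
       [ 0.9234451 , -0.28580521,  0.2560557 ],
       [ 0.24415129, -0.07718094, -0.96666088]]), 't': array([-0.62361979, -0.03204506,  0.38980274])}
```

```bash
cat >> h.py <<'E'
F0=np.array([.4838,-.1684]);FY=-.0166
def f2w(x,y):
    c,s=np.cos(FY),np.sin(FY); return F0+[c*x-s*y,s*x+c*y]
def w2f(p):
    c,s=np.cos(FY),np.sin(FY); d=np.array(p)[:2]-F0; return np.array([c*d[0]+s*d[1],-s*d[0]+c*d[1]])
def goal(x,y,z,yaw=None,frame="f"):
    """TCP goal, metres; prints normalised tool shift and turn"""
    from scipy.spatial.transform import Rotation as Ro
    o=env.get_obs();R=Ro.from_euler("xyz",o["orientation"]).as_matrix()
    w=np.array([*(f2w(x,y) if frame=="f" else (x,y)),z]);d=R.T@(w-o["ee_pos"])/.4
    psi=np.arctan2(R[1,0],R[0,0]);yaw=np.pi/2+FY if yaw is None else yaw
    dt=-((yaw-psi+np.pi/2)%np.pi-np.pi/2)/np.pi
    print("GOAL",d.round(4),round(dt,4),"rows",round(np.linalg.norm(d)*.4/.0417,1),round(abs(dt)*180/7.16,1))
def st():
    o=env.get_obs();print("t",round(o["time"],2),"f",(w2f(o["ee_pos"])*1000).round(1),"z",round(o["ee_pos"][2]*1000,1),"w",o["ee_pos"][:2].round(4),"rpy",o["orientation"].round(3),"F",o["ft_force"].round(1),"op",round(o["opening"],4),"g",round(float(o["grasp_force"]),1))
E
python3 -m inch '[-0.08,-0.09,-0.1,0.04,-0.4,-0.5,-0.1,0.2,-0.79,-0.92,-0.1,0.41,-0.79,-0.92,-0.1,0.41,-0.79,-0.92,-0.1,0.41,-0.79,-0.92,-0.1,0.41,-0.79,-0.92,-0.1,0.41,-0.79,-0.92,-0.1,0.41,-0.79,-0.92,-0.1,0.41,-0.79,-0.92,-0.1,0.41]' 1
python3 -c "
from h import *
st();goal(.06,.05,.33)
T=env.get_calibration('top');S=env.get_calibration('scene')
print(tri(T,(316,163),S,(395,222)))"
```

```text
time: 0.93
ee_pos: [0.3469, 0.2213, 0.2485]
orientation: [3.141, 0.0, 1.584]
ft_force: [1.7, -0.0, 0.1]
opening: 0.0283
grasp_force: 0.0
t 0.93 f [-143.4  387.4] z 248.5 w [0.3469 0.2213] rpy [3.141 0.    1.584] F [ 1.7 -0.   0.1] op 0.0283 g 0.0
GOAL [-0.8583  0.4829 -0.2036] 0.0095 rows 9.6 0.2
(array([ 0.75785608, -0.07036536,  0.11311228]), np.float64(0.007855394159141984))
```

```bash
python3 -m inch '[-0.86,0.48,-0.2,0.01,-0.86,0.48,-0.2,0.01,-0.86,0.48,-0.2,0.01,-0.86,0.48,-0.2,0.01,-0.86,0.48,-0.2,0.01,-0.86,0.48,-0.2,0.01,-0.86,0.48,-0.2,0.01,-0.86,0.48,-0.2,0.01,-0.86,0.48,-0.2,0.01,-0.86,0.48,-0.2,0.01]'
python3 -m inch '[0,0,0,0,0,0,0,0,0,0,0,0]'
python3 - <<'E'
from h import *
st();c=env.get_calibration("wrist");im=env.grab_frame("wrist")[:,:,::-1].copy()
cv2.imwrite("pics/w1raw.png",im)
for X,z in(((155,40),59),((165,165),42),((50,-9),30),((66,-9),123),((16,247),100),((30,4),16),((30,259),16),((-30,4),16),((-30,259),16)):
    p=proj(c,[*f2w(X[0]/1e3,X[1]/1e3),z/1e3])[0]
    cv2.drawMarker(im,tuple(int(round(v)) for v in p),(0,0,255),cv2.MARKER_CROSS,12,1)
cv2.imwrite("pics/w1.png",im)
E
```

```text
time: 1.77
ee_pos: [0.5464, -0.1207, 0.3287]
orientation: [3.141, 0.001, 1.556]
ft_force: [-0.4, 0.2, 0.4]
opening: 0.0004
grasp_force: 0.0
time: 2.02
ee_pos: [0.5448, -0.1165, 0.3278]
orientation: [-3.14, -0.001, 1.558]
ft_force: [-0.9, -0.2, 0.5]
opening: 0.0001
grasp_force: 0.0
t 2.02 f [60.1 52.9] z 327.8 w [ 0.5448 -0.1165] rpy [-3.140e+00 -1.000e-03  1.558e+00] F [-0.9 -0.2  0.5] op 0.0001 g 0.0
```

View pics/w1.png

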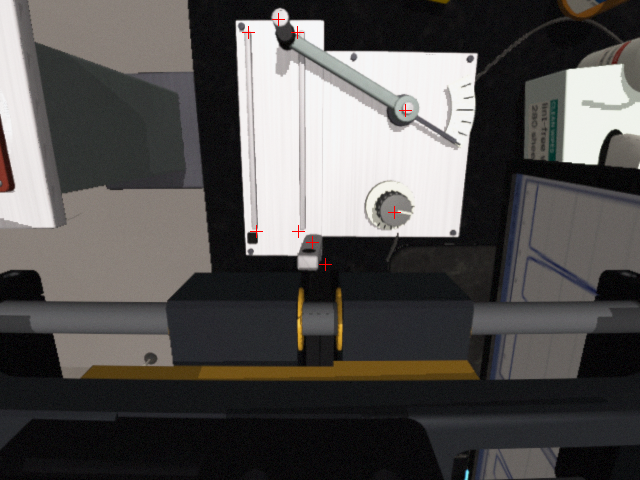

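The marks sit on the collar, pivot and post within a few px. The blade tip appears near (309,260), while I predicted (325,264), so I zoom in there.

Run:
```python
from h import *
im=cv2.imread("pics/w1raw.png")
cv2.imwrite("pics/w1c.png",cv2.resize(im[185:285,235:435],None,fx=4,fy=4,interpolation=cv2.INTER_CUBIC))
```

```text
(no output)
```

View pics/w1c.png

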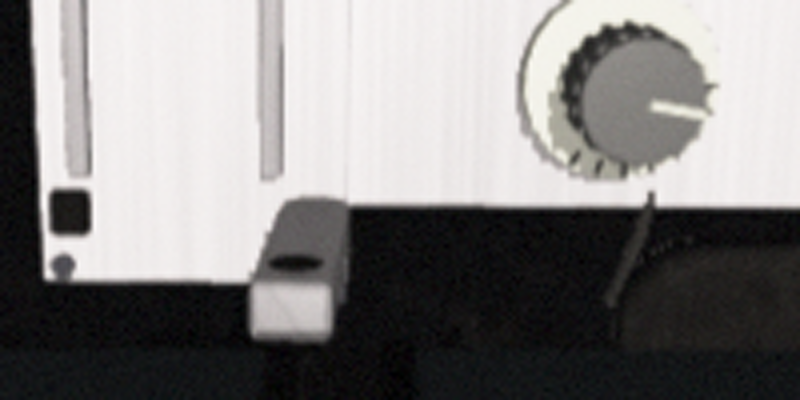

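Run:
```python
from h import *
st();c=env.get_calibration("wrist")
q=lambda u,v:(235+(u+.5)/4-.5,185+(v+.5)/4-.5)
for n,p,z in(("tip",(291,312),.122),("tipcorner a",(250,338),.122),("tipcorner b",(332,282),.122),("Lin",(91,174),.016),("Rin",(261,177),.016),("Lout",(68,176),.016),("Rout",(283,176),.016),("collar",(645,103),.059),("line end",(710,115),.059),("line st",(650,105),.059)):
    print(n,(w2f(onz(c,q(*p),z))*1000).round(1))
print("hub",(w2f(onz(c,(404,108),.042))*1000).round(1),"post",(w2f(onz(c,(280.5,17.5),.1))*1000).round(1))
goal(.115,-.009,.2);goal(.115,-.009,.125)
```

```text
t 2.07 f [60.1 53.4] z 328.1 w [ 0.5447 -0.116 ] rpy [-3.140e+00 -1.000e-03  1.559e+00] F [ 0.4  0.1 -0. ] op 0.0002 g 0.0
tip [46.6 -6.9]
tipcorner a [ 34.9 -14.8]
tipcorner b [58.1  2.1]
Lin [-27.8   7.8]
Rin [32.3  7.1]
Lout [-35.9   7. ]
Rout [40.1  7.5]
collar [156.9  42.3]
line end [177.9  38.6]
line st [158.5  41.7]
hub [163.2 167.3] post [ 18.8 248.9]
GOAL [-0.1569  0.137   0.3198] 0.0016 rows 3.7 0.0
GOAL [-0.1571  0.1372  0.5073] 0.0016 rows 5.3 0.0
```

```bash
sed -i 's/^F0=.*;FY/F0=np.array([.485,-.1669]);FY/' h.py
python3 -m inch '[-0.08,0.07,0.1,0,-0.157,0.137,0.25,0,-0.157,0.137,0.4,0,-0.157,0.137,0.505,0,-0.157,0.137,0.505,0,-0.157,0.137,0.505,0,-0.157,0.137,0.505,0]'
python3 -c "
from h import *
st()
for x,z in ((.08,.128),(.051,.13),(.03,.124),(.011,.111),(-.003,.093),(-.008,.08),(-.010,.066),(-.01,.063)): goal(x,-.009,z)"
```

```text
time: 2.65
ee_pos: [0.5952, -0.1775, 0.12]
orientation: [-3.131, -0.005, 1.56]
ft_force: [-1.6, 0.4, -0.7]
opening: 0.0003
grasp_force: 0.0
t 2.65 f [110.3  -8.8] z 120.0 w [ 0.5952 -0.1775] rpy [-3.131 -0.005  1.56 ] F [-1.6  0.4 -0.7] op 0.0003 g 0.0
GOAL [ 0.     -0.076  -0.0192] 0.0018 rows 0.8 0.0
GOAL [ 0.0004 -0.1486 -0.0235] 0.0018 rows 1.4 0.0
GOAL [ 0.0007 -0.2009 -0.0079] 0.0018 rows 1.9 0.0
GOAL [ 0.0008 -0.2481  0.0251] 0.0018 rows 2.4 0.0
GOAL [ 0.0008 -0.2826  0.0704] 0.0018 rows 2.8 0.0
GOAL [ 0.0007 -0.2948  0.1031] 0.0018 rows 3.0 0.0
GOAL [ 0.0006 -0.2994  0.1381] 0.0018 rows 3.2 0.0
GOAL [ 0.0005 -0.2993  0.1456] 0.0018 rows 3.2 0.0
```

```bash
python3 -m inch '[0,-0.04,0,0,0,-0.08,-0.01,0,0,-0.12,-0.01,0,0,-0.157,-0.01,0,0,-0.18,0,0,0,-0.209,0.005,0,0,-0.235,0.02,0,0,-0.256,0.038,0,0,-0.275,0.06,0,0,-0.29,0.083,0]'
python3 -m inch '[0,-0.007,0.015,0,0,-0.012,0.032,0,0,-0.015,0.05,0,0,-0.017,0.068,0,0,-0.017,0.075,0,0,-0.017,0.075,0,0,-0.017,0.075,0,0,-0.017,0.075,0]'
python3 -c "
from h import *
st()"
```

```text
time: 3.48
ee_pos: [0.484, -0.1788, 0.095]
orientation: [3.139, 0.002, 1.56]
ft_force: [1.2, -0.0, 1.1]
opening: 0.0002
grasp_force: 0.0
time: 4.15
ee_pos: [0.477, -0.1793, 0.0637]
orientation: [3.141, 0.0, 1.558]
ft_force: [0.1, -0.4, 0.1]
opening: 0.0007
grasp_force: 0.0
t 4.15 f [ -7.8 -12.5] z 63.7 w [ 0.477  -0.1793] rpy [3.141 0.    1.558] F [ 0.1 -0.4  0.1] op 0.0007 g 0.0
```

```bash
python3 -m inch '[0,0,0.005,0,0,0,0.01,0,0,0,0.01,0,0,0,0.01,0]'
python3 -m inch '[0,0,-0.1,0,0,0,-0.2,0,0,0,-0.3,0,0,0,-0.4,0,0,0,-0.5,0,0.2,0.15,-0.7,0,0.3,0.25,-0.7,0,0.3,0.25,-0.7,0,0.3,0.25,-0.7,0,0.3,0.25,-0.7,0]' -1
python3 -m inch '[0,0,0,0,0,0,0,0,0,0,0,0]'
python3 - <<'E'
from h import *
st();c=env.get_calibration("wrist");im=env.grab_frame("wrist")[:,:,::-1].copy()
cv2.imwrite("pics/w2raw.png",im)
for X,z in(((155,40),59),((165,165),42),((50,-9),42),((-44,-9),42),((16,247),100),((30,4),16),((30,259),16),((-30,4),16),((-30,259),16)):
    p=proj(c,[*f2w(X[0]/1e3,X[1]/1e3),z/1e3])[0]
    cv2.drawMarker(im,tuple(int(round(v)) for v in p),(0,0,255),cv2.MARKER_CROSS,8,1)
cv2.imwrite("pics/w2.png",im)
E
```

```text
time: 4.48
ee_pos: [0.4765, -0.179, 0.0594]
orientation: [-3.141, -0.0, 1.558]
ft_force: [0.0, 0.1, 0.4]
opening: 0.0006
grasp_force: 0.0
time: 5.32
ee_pos: [0.5814, -0.0565, 0.3428]
orientation: [3.136, -0.001, 1.562]
ft_force: [0.5, -0.4, -0.1]
opening: 0.0596
grasp_force: 0.0
time: 5.57
ee_pos: [0.5771, -0.0611, 0.3383]
orientation: [-3.139, 0.0, 1.558]
ft_force: [0.1, -0.5, 0.1]
opening: 0.079
grasp_force: 0.0
t 5.57 f [ 90.3 107.3] z 338.3 w [ 0.5771 -0.0611] rpy [-3.139  0.     1.558] F [ 0.1 -0.5  0.1] op 0.079 g 0.0
```

View pics/w2.png

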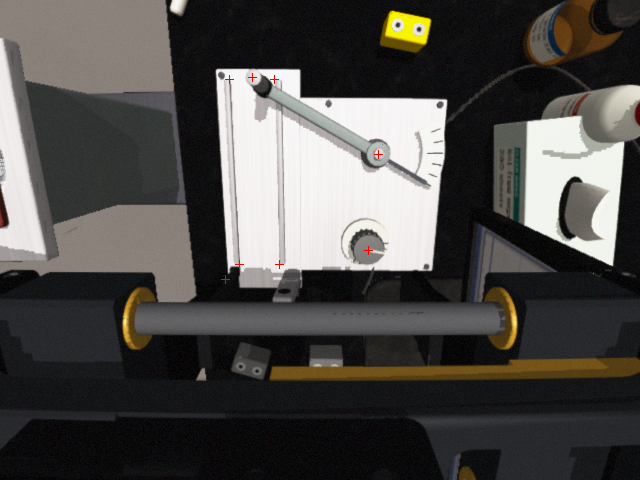

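The stop seems still up: grey bar around (287,288), and nothing lies across the lane. I check it from the scene camera.

Run:
```python
from h import *
a=cv2.resize(env.grab_frame("scene")[220:340,250:420,::-1],None,fx=4,fy=4,interpolation=cv2.INTER_CUBIC)
cv2.imwrite("pics/s3.png",a)
```

```text
(no output)
```

View pics/s3.png

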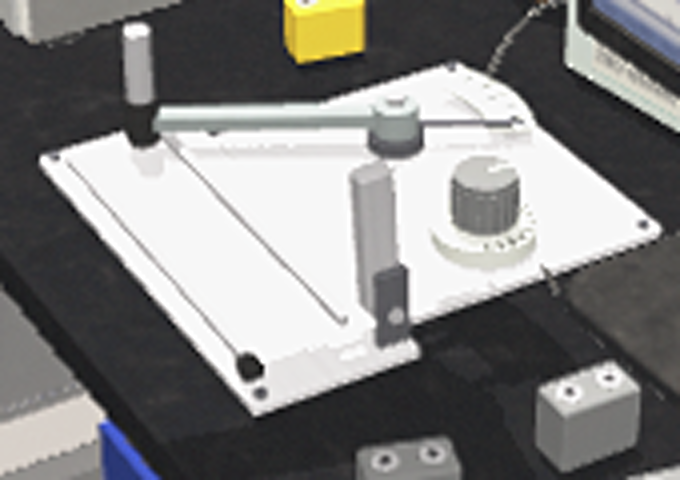

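```bash
python3 -c "
from h import *
goal(.100,-.009,.2);goal(.1,-.009,.112)"
```

```text
GOAL [-0.29    0.0243  0.346 ] 0.0008 rows 4.3 0.0
GOAL [-0.2901  0.0247  0.566 ] 0.0008 rows 6.1 0.0
```

```bash
python3 -m inch '[-0.1,0.02,0.1,0,-0.2,0.024,0.2,0,-0.29,0.024,0.3,0,-0.29,0.024,0.34,0,-0.29,0.024,0.34,0,-0.29,0.024,0.34,0,-0.29,0.024,0.34,0,-0.29,0.024,0.34,0,-0.29,0.024,0.34,0,-0.29,0.024,0.34,0]' 1
python3 -m inch '[0,0,0.1,0,0,0,0.2,0,0,0,0.222,0,0,-0.04,0.222,0,0,-0.08,0.222,0,0,-0.11,0.222,0,0,-0.14,0.222,0,0,-0.14,0.222,0,0,-0.14,0.222,0]'
python3 - <<'E'
from h import *
st()
a=cv2.resize(env.grab_frame("scene")[200:340,250:420,::-1],None,fx=4,fy=4,interpolation=cv2.INTER_CUBIC)
cv2.imwrite("pics/s4.png",a)
E
```

```text
time: 6.5
ee_pos: [0.5876, -0.1758, 0.2061]
orientation: [3.138, 0.001, 1.56]
ft_force: [0.1, 0.4, 0.1]
opening: 0.0282
grasp_force: 0.0
time: 7.25
ee_pos: [0.5312, -0.1758, 0.1165]
orientation: [3.139, 0.001, 1.559]
ft_force: [0.5, -1.1, 1.1]
opening: 0.0007
grasp_force: 0.0
t 7.25 f [46.3 -8.1] z 116.5 w [ 0.5312 -0.1758] rpy [3.139e+00 1.000e-03 1.559e+00] F [ 0.5 -1.1  1.1] op 0.0007 g 0.0
```

View pics/s4.png

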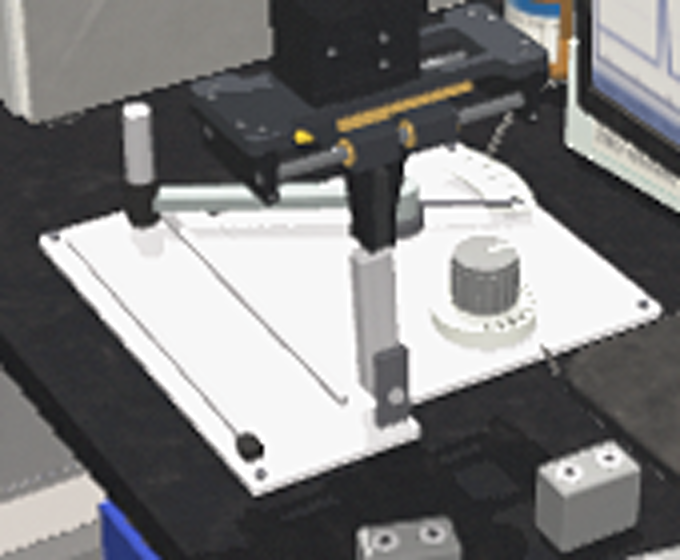

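Run:
```python
from h import *
c=env.get_calibration("scene")
for X in((46.3,-8,91.5),(46.3,-8,122),(50,-9,30),(66,-9,122.6),(45,-9,122.6),(16,247,100),(155,40,59)):
    p=proj(c,[*f2w(X[0]/1e3,X[1]/1e3),X[2]/1e3])[0]; print(X,p.round(1),((p-[250,200])*4).round(0))
```

```text
(46.3, -8, 91.5) [343.1 273.2] [372. 293.]
(46.3, -8, 122) [343.  262.1] [372. 249.]
(50, -9, 30) [344.8 294.6] [379. 378.]
(66, -9, 122.6) [350.6 259.7] [403. 239.]
(45, -9, 122.6) [342.8 262.3] [371. 249.]
(16, 247, 100) [283.5 227.2] [134. 109.]
(155, 40, 59) [371.1 262.4] [484. 250.]
```

Run:
```python
from h import *
st()
w=env.grab_frame("wrist")[:,:,::-1];t=env.grab_frame("top")[:,:,::-1]
a=cv2.resize(w[180:360,220:460],None,fx=3,fy=3,interpolation=cv2.INTER_CUBIC)
cv2.imwrite("pics/w5.png",a)
```

```text
t 7.3 f [46.6 -8.2] z 116.3 w [ 0.5315 -0.1759] rpy [3.139e+00 1.000e-03 1.559e+00] F [-0.4 -0.2  0.2] op 0.0003 g 0.0
```

View pics/w5.png

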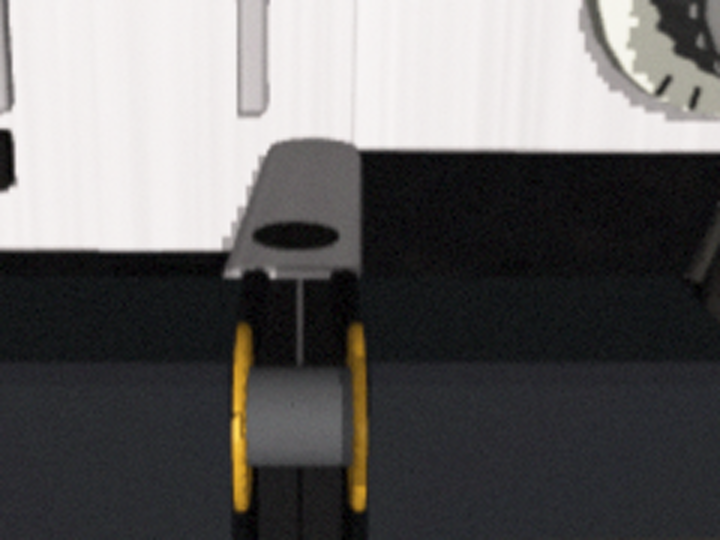

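```bash
python3 -m inch '[0,0,-0.1,0,0,0,-0.2,0,0.1,-0.05,-0.2,0,0.2,-0.1,-0.2,0,0.27,-0.115,-0.1,0,0.27,-0.115,0,0,0.27,-0.115,0.1,0,0.27,-0.115,0.15,0,0.27,-0.115,0.15,0,0.27,-0.115,0.15,0]'
python3 -m inch '[0,0,0.01,0,0,0,0.02,0,0,0,0.02,0,0,0,0.02,0]'
python3 -m inch '[0,0,0.01,0,0,0,0.01,0,0,0,0.01,0]'
python3 -m inch '[0,0,0.01,0,0,0,0.01,0,0,0,0.01,0]'
python3 - <<'E'
from h import *
st();c=env.get_calibration("scene");f=env.grab_frame("scene")
p=proj(c,[*env.get_obs()["ee_pos"]])[0];print(p)
for z in (.008,.03,.04,.05):print(z,proj(c,[*env.get_obs()["ee_pos"][:2],z])[0])
cv2.imwrite("pics/s6.png",cv2.resize(f[200:330,230:400,::-1],None,fx=4,fy=4,interpolation=cv2.INTER_CUBIC))
E
```

```text
time: 8.23
ee_pos: [0.4849, -0.0667, 0.054]
orientation: [-3.138, -0.001, 1.559]
ft_force: [0.5, -1.1, 1.3]
opening: 0.0004
grasp_force: 0.0
time: 8.57
ee_pos: [0.4866, -0.0676, 0.0479]
orientation: [3.14, 0.001, 1.558]
ft_force: [-0.1, -0.0, -0.1]
opening: 0.0005
grasp_force: 0.0
time: 8.82
ee_pos: [0.4855, -0.0672, 0.0427]
orientation: [-3.141, -0.0, 1.558]
ft_force: [-0.3, 0.6, 0.3]
opening: 0.0007
grasp_force: 0.0
time: 9.07
ee_pos: [0.4852, -0.0671, 0.0383]
orientation: [-3.141, -0.0, 1.558]
ft_force: [0.5, -0.2, -0.1]
opening: 0.0008
grasp_force: 0.0
t 9.07 f [-1.4 99.8] z 38.3 w [ 0.4852 -0.0671] rpy [-3.141 -0.     1.558] F [ 0.5 -0.2 -0.1] op 0.0008 g 0.0
[304.37642254 275.6991138 ]
0.008 [304.8419517  285.84255444]
0.03 [304.50685985 278.54259282]
0.04 [304.35291343 275.18651102]
0.05 [304.19793482 271.80642084]
```

View pics/s6.png

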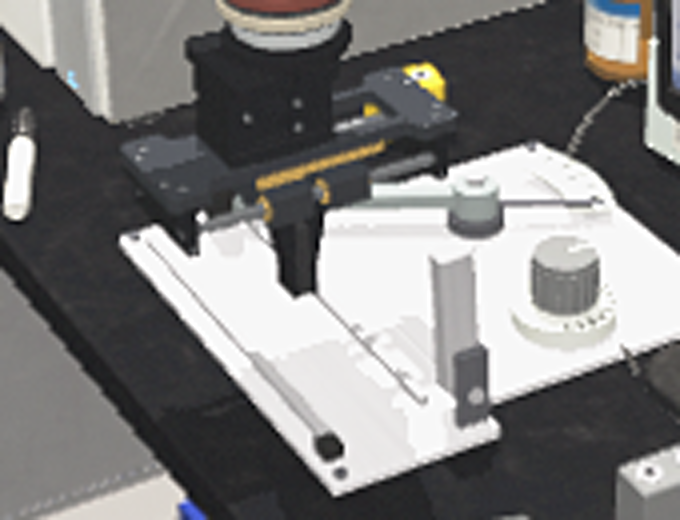

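```bash
for i in 1; do
python3 -m inch '[0,0,0.01,0,0,0,0.01,0,0,0,0.01,0]' | grep -E "ee_pos|force"
python3 -m inch '[0,0,0.007,0,0,0,0.007,0,0,0,0.007,0]'| grep -E "ee_pos|force"
python3 -m inch '[0,0,0.007,0,0,0,0.007,0,0,0,0.007,0]'| grep -E "ee_pos|force"; done
```

```text
ee_pos: [0.4853, -0.0671, 0.0343]
ft_force: [-0.1, -0.3, -0.2]
grasp_force: 0.0
ee_pos: [0.4854, -0.0671, 0.0317]
ft_force: [0.1, -0.5, 0.4]
grasp_force: 0.0
ee_pos: [0.4854, -0.0671, 0.0289]
ft_force: [0.2, -0.5, -0.6]
grasp_force: 0.0
```

```bash
for i in 1 ; do
python3 -m inch '[0,0,0.015,0,0,0,0.015,0,0,0,0.015,0]' | grep -E "ee_pos|ft_force"
python3 -m inch '[0,0,0.015,0,0,0,0.015,0,0,0,0.015,0]' | grep -E "ee_pos|ft_force"
python3 -m inch '[0,0,0.01,0,0,0,0.01,0,0,0,0.01,0]'| grep -E "ee_pos|ft_force"
done
```

```text
ee_pos: [0.4851, -0.067, 0.0225]
ft_force: [-0.0, -0.0, 0.3]
ee_pos: [0.4852, -0.067, 0.0165]
ft_force: [-0.1, -0.9, 0.5]
ee_pos: [0.4854, -0.0671, 0.0128]
ft_force: [-0.0, 0.0, 0.0]
```

```bash
python3 -m inch '[0,0,0.01,0,0,0,0.01,0,0,0,0.01,0]'| grep -E "ee_pos|ft_force"
python3 -m inch '[0,0,0.007,0,0,0,0.007,0,0,0,0.007,0]'| grep -E "ee_pos|ft_force"
python3 -m inch '[0,0,0.007,0,0,0,0.007,0,0,0,0.007,0]'| grep -E "ee_pos|ft_force"
```

```text
ee_pos: [0.4853, -0.0671, 0.0088]
ft_force: [0.8, -0.1, 0.2]
ee_pos: [0.4854, -0.0671, 0.0061]
ft_force: [-0.9, 0.8, -0.3]
ee_pos: [0.4854, -0.0671, 0.0033]
ft_force: [-0.1, 0.5, 0.3]
```

```bash
python3 -m inch '[0,0,0.007,0,0,0,0.007,0,0,0,0.007,0]'| grep -E "ee_pos|ft_force"
python3 -m inch '[0,0,0.007,0,0,0,0.007,0,0,0,0.007,0]'| grep -E "ee_pos|ft_force"
```

```text
ee_pos: [0.4854, -0.0671, 0.0004]
ft_force: [0.3, 0.4, -0.0]
ee_pos: [0.4854, -0.0671, -0.0023]
ft_force: [-0.4, 0.9, -0.1]
```

```bash
python3 -m inch '[0,0,0.005,0,0,0,0.005,0,0,0,0.005,0]'| grep -E "ee_pos|ft_force"
python3 -m inch '[0,0,0.005,0,0,0,0.005,0,0,0,0.005,0]'| grep -E "ee_pos|ft_force"
python3 - <<'E'
from h import *
c=env.get_calibration("scene");f=env.grab_frame("scene");st()
for z in (.008,.016,.024):print(z,(proj(c,[*env.get_obs()["ee_pos"][:2],z])[0]-[270,235])*9)
cv2.imwrite("pics/s7.png",cv2.resize(f[235:295,270:340,::-1],None,fx=9,fy=9,interpolation=cv2.INTER_CUBIC))
E
```

```text
ee_pos: [0.4859, -0.0673, -0.0034]
ft_force: [-2.5, 0.5, 6.7]
ee_pos: [0.486, -0.0673, -0.0035]
ft_force: [-10.3, 3.1, 26.5]
t 12.42 f [-0.6 99.6] z -3.5 w [ 0.486  -0.0673] rpy [-3.141  0.     1.559] F [-11.9   2.9  27.9] op 0.0004 g 13.3
0.008 [315.75809931 457.24083353]
0.016 [314.67278436 433.46952842]
0.024 [313.58167564 409.56300181]
```

View pics/s7.png

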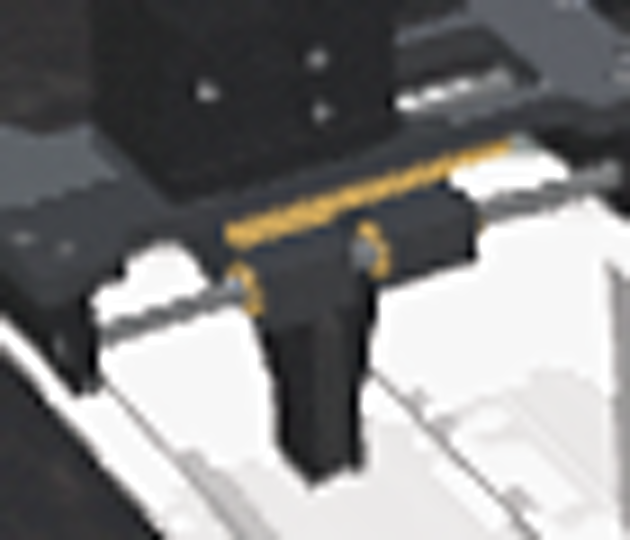

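Touch shows the fingertip is 11 mm above the reported TCP, where the nominal figure is 25 mm below it. That makes z off by about 36 mm, so my first sweep went over the stop. I'll correct for this and push again.

```bash
python3 -m inch '[0,0,-0.1,0,0,0,-0.2,0,0,0,-0.3,0,0,0.05,-0.41,0,-0.1,0.15,-0.43,0,-0.2,0.25,-0.43,0,-0.27,0.25,-0.43,0,-0.27,0.25,-0.43,0,-0.27,0.25,-0.43,0,-0.27,0.25,-0.43,0]' | grep -E "ee_pos|ft_force"
python3 -m inch '[0,0,0.05,0,0,0,0.12,0,0,0,0.19,0,0,0,0.19,0,0,0,0.19,0,0,0,0.19,0]' | grep -E "ee_pos|ft_force"
python3 -c "
from h import *
st()
for x,z in ((.051,.093),(.03,.087),(.011,.074),(-.003,.056),(-.008,.043),(-.010,.029),(-.01,.027)): goal(x,-.009,z)"
```

```text
ee_pos: [0.584, -0.1769, 0.1652]
ft_force: [-0.5, 0.2, -0.5]
ee_pos: [0.5847, -0.1758, 0.0913]
ft_force: [-0.1, -0.1, -0.1]
t 13.75 f [99.9 -7.3] z 91.3 w [ 0.5847 -0.1758] rpy [3.14  0.    1.559] F [-0.1 -0.1 -0.1] op 0.0003 g 0.0
GOAL [-0.0037 -0.1222 -0.0044] 0.0016 rows 1.2 0.0
GOAL [-0.0035 -0.1747  0.0106] 0.0016 rows 1.7 0.0
GOAL [-0.0032 -0.2222  0.043 ] 0.0016 rows 2.2 0.0
GOAL [-0.003  -0.2573  0.088 ] 0.0016 rows 2.6 0.0
GOAL [-0.0029 -0.2698  0.1204] 0.0016 rows 2.8 0.0
GOAL [-0.0029 -0.2749  0.1554] 0.0016 rows 3.0 0.0
GOAL [-0.0029 -0.2749  0.1604] 0.0016 rows 3.1 0.0
```

```bash
python3 -m inch '[-0.004,-0.04,0,0,-0.004,-0.08,-0.004,0,-0.004,-0.122,-0.004,0,-0.004,-0.15,0.003,0,-0.004,-0.175,0.011,0,-0.004,-0.2,0.026,0,-0.004,-0.222,0.043,0,-0.003,-0.24,0.065,0,-0.003,-0.257,0.088,0,-0.003,-0.257,0.088,0]' | grep -E "ee_pos|ft_force"
python3 -m inch '[0,-0.007,0.016,0,0,-0.013,0.032,0,0,-0.016,0.05,0,0,-0.018,0.066,0,0,-0.018,0.072,0,0,-0.018,0.072,0,0,-0.018,0.072,0,0,-0.018,0.072,0]'| grep -E "ee_pos|ft_force"
python3 -m inch '[0,0,0.008,0,0,0,0.008,0,0,0,0.008,0]'| grep -E "ee_pos|ft_force"
```

```text
ee_pos: [0.4799, -0.1758, 0.0537]
ft_force: [-1.0, 0.2, -0.5]
ee_pos: [0.4746, -0.1765, 0.0298]
ft_force: [-15.8, 7.0, 40.3]
ee_pos: [0.4747, -0.1766, 0.0293]
ft_force: [-26.3, 11.7, 65.9]
```

```bash
cat >> h.py <<'E'
def cass(show=True):
    T=env.get_calibration("top");im=env.grab_frame("top")[:,:,::-1]
    g=cv2.cvtColor(np.ascontiguousarray(im),cv2.COLOR_BGR2GRAY)
    m=(cv2.resize(g,None,fx=4,fy=4,interpolation=cv2.INTER_CUBIC)>95).astype(np.uint8)
    for c in cv2.findContours(m,cv2.RETR_EXTERNAL,cv2.CHAIN_APPROX_NONE)[0]:
        x,y=cv2.minAreaRect(c)[0]
        if cv2.contourArea(c)>900 and 375<x/4<460 and 205<y/4<300:
            W=np.array([onz(T,((p[0]+.5)/4-.5,(p[1]+.5)/4-.5),.042)[:2] for p in c[:,0]],np.float32)
            (cx,cy),(w,h),a=cv2.minAreaRect(W*1000)
            if max(w,h)<75: print("cass",round(cx,1),round(cy,1),"size",round(w,1),round(h,1),"xaxis deg",round(a if w>45 else a-90,1))
    return im
E
python3 -m inch '[0,0,-0.1,0,0,0,-0.2,0,0,0,-0.3,0,0,0,-0.4,0,0.1,0,-0.5,0,0.1,0,-0.5,0,0.1,0,-0.5,0,0.1,0,-0.5,0]' -1| grep -E "ee_pos|ft_force"
python3 - <<'E'
from h import *
st();im=cass()
cv2.imwrite("pics/t8.png",im)
T=env.get_calibration("top")
for X in((30,-9),(0,-9),(-20,-9),(-40,-9)):
    p=proj(T,[*f2w(X[0]/1e3,X[1]/1e3),.042])[0];u,v=p.round().astype(int);print(X,im[v-1:v+2,u-1:u+2].mean((0,1)).round(),cv2.imread("pics/top0.png")[v-1:v+2,u-1:u+2].mean((0,1)).round())
S=env.get_calibration("scene");a=env.grab_frame("scene")[:,:,::-1];b=cv2.imread("pics/scene0.png")
for X,z in(((45,-9),.1),((0,-9),.042),((-20,-9),.042)):
    p=proj(S,[*f2w(X[0]/1e3,X[1]/1e3),z])[0];u,v=p.round().astype(int);print(X,a[v-1:v+2,u-1:u+2].mean((0,1)).round(),b[v-1:v+2,u-1:u+2].mean((0,1)).round())
E
```

```text
ee_pos: [0.4748, -0.1359, 0.2218]
ft_force: [-0.3, -0.0, 0.2]
t 16.17 f [-10.7  30.8] z 221.8 w [ 0.4748 -0.1359] rpy [-3.141  0.     1.56 ] F [-0.3 -0.   0.2] op 0.046 g 0.0
cass 450.7 -428.8 size 51.1 59.7 xaxis deg 6.7
cass 467.0 -321.7 size 29.1 47.4 xaxis deg -18.3
cass 574.7 -413.3 size 29.4 51.3 xaxis deg -13.1
cass 583.5 -320.9 size 28.6 51.6 xaxis deg -1.8
(30, -9) [18. 23. 47.] [216. 218. 220.]
(0, -9) [17. 15. 15.] [245. 246. 247.]
(-20, -9) [34. 33. 31.] [246. 247. 248.]
(-40, -9) [38. 36. 35.] [69. 71. 72.]
(45, -9) [247. 247. 247.] [163. 163. 165.]
(0, -9) [244. 244. 245.] [247. 247. 247.]
(-20, -9) [243. 243. 244.] [247. 247. 247.]
```

```bash
python3 -c "
from h import *
goal(.4517,-.4283,.10,np.radians(96.7),'w')"
```

```text
GOAL [-0.7314 -0.0447  0.2992] -0.0411 rows 7.6 1.0
```

```bash
python3 -m inch '[-0.1,-0.005,0,-0.01,-0.2,-0.01,0,-0.02,-0.3,-0.02,0.05,-0.04,-0.4,-0.03,0.1,-0.041,-0.5,-0.035,0.15,-0.041,-0.6,-0.04,0.2,-0.041,-0.69,-0.045,0.25,-0.041,-0.731,-0.045,0.3,-0.041,-0.731,-0.045,0.3,-0.041,-0.731,-0.045,0.3,-0.041]' -1| grep -E "ee_pos|ft_force"
python3 -m inch '[0,0,0,0,0,0,0,0,0,0,0,0]' >/dev/null
python3 - <<'E'
from h import *
st();im=env.grab_frame("top")[:,:,::-1]
cv2.imwrite("pics/t9.png",im)
T=env.get_calibration("top");g=cv2.imread("pics/top0.png")
for X in((40,-9),(30,-9),(15,-9),(0,-9),(-20,-9),(-40,-9),(0,20)):
    p=proj(T,[*f2w(X[0]/1e3,X[1]/1e3),.042])[0];u,v=p.round().astype(int);print(X,im[v-1:v+2,u-1:u+2].mean((0,1)).round(),g[v-1:v+2,u-1:u+2].mean((0,1)).round())
S=env.get_calibration("scene");a=env.grab_frame("scene")[:,:,::-1];b=cv2.imread("pics/scene0.png")
for X,z in(((45,-9),.1),((0,-18),.03),((-20,-18),.03)):
    p=proj(S,[*f2w(X[0]/1e3,X[1]/1e3),z])[0];u,v=p.round().astype(int);print(X,a[v-1:v+2,u-1:u+2].mean((0,1)).round(),b[v-1:v+2,u-1:u+2].mean((0,1)).round())
goal(.4517,-.4283,.0,np.radians(96.7),'w')
E
```

```text
ee_pos: [0.4497, -0.4276, 0.0967]
ft_force: [0.3, 0.2, -0.4]
t 17.35 f [ -26.7 -261.5] z 104.1 w [ 0.454 -0.428] rpy [3.140e+00 2.000e-03 1.688e+00] F [-0.  -0.1  0.6] op 0.0871 g 0.0
(40, -9) [219. 222. 225.] [112. 114. 115.]
(30, -9) [221. 224. 226.] [216. 218. 220.]
(15, -9) [221. 224. 226.] [244. 245. 246.]
(0, -9) [221. 223. 225.] [245. 246. 247.]
(-20, -9) [220. 222. 224.] [246. 247. 248.]
(-40, -9) [196. 199. 201.] [69. 71. 72.]
(0, 20) [247. 248. 249.] [246. 248. 248.]
(45, -9) [247. 247. 247.] [163. 163. 165.]
(0, -18) [62. 58. 57.] [247. 247. 247.]
(-20, -18) [175. 175. 178.] [247. 247. 247.]
GOAL [ 0.0007 -0.0061  0.2607] 0.0003 rows 2.5 0.0
```

```bash
python3 -m inch '[0,0,0.08,0,0,0,0.15,0,0,0,0.2,0,0,0,0.24,0,0,0,0.25,0,0,0,0.25,0]' -1| grep -E "ee_pos|ft_force"
python3 -m inch '[0,0,0,0,0,0,0,0,0,0,0,0,0,0,0,0,0,0,0,0,0,0,0,0,0,0,0,0,0,0,0,0,0,0,0,0]' 1
python3 -c "
from h import *
st()"
```

```text
ee_pos: [0.4528, -0.4272, 0.002]
ft_force: [0.2, -0.5, -0.3]
time: 18.7
ee_pos: [0.4528, -0.4288, 0.0032]
orientation: [-3.141, 0.0, 1.687]
ft_force: [-4.3, -0.3, 5.2]
opening: 0.0517
grasp_force: 30.0
t 18.7 f [ -27.9 -262.4] z 3.2 w [ 0.4528 -0.4288] rpy [-3.141  0.     1.687] F [-4.3 -0.3  5.2] op 0.0517 g 30.0
```

```bash
python3 -m inch '[0,0,-0.05,0,0,0,-0.1,0,0,0,-0.16,0,0,0,-0.18,0,0,0,-0.18,0]' | grep -E "ee_pos|grasp|op"
python3 -c "
from h import *
st();goal(0,.036,.075)"
```

```text
ee_pos: [0.4546, -0.4297, 0.077]
opening: 0.0517
grasp_force: 30.0
t 19.12 f [ -26.  -263.3] z 77.0 w [ 0.4546 -0.4297] rpy [3.139 0.004 1.687] F [-0.1  0.  -3. ] op 0.0517 g 30.0
GOAL [0.733  0.1637 0.0026] 0.0424 rows 7.2 1.1
```

```bash
python3 -m inch '[0.06,0.01,0,0,0.15,0.03,0,0.02,0.25,0.05,0,0.042,0.35,0.08,0,0.042,0.45,0.1,0,0.042,0.55,0.12,0,0.042,0.65,0.15,0,0.042,0.71,0.16,0,0.042,0.733,0.163,0,0.042,0.733,0.163,0,0.042]' | grep -E "ee_pos|grasp|op"
python3 -m inch '[0,0,0,0,0,0,0,0,0,0,0,0]' | grep -E "ee_pos|grasp|op"
python3 -c "
from h import *
st();goal(0,.036,.012)"
```

```text
ee_pos: [0.4826, -0.1269, 0.0729]
opening: 0.0516
grasp_force: 30.0
ee_pos: [0.4837, -0.131, 0.0744]
opening: 0.0518
grasp_force: 30.0
t 20.2 f [-1.9 35.9] z 74.4 w [ 0.4837 -0.131 ] rpy [-3.141  0.     1.554] F [-0.8  0.7 -3.2] op 0.0518 g 30.0
GOAL [0.0004 0.0047 0.156 ] -0.0002 rows 1.5 0.0
```

```bash
python3 -m inch '[0,0.004,0.04,0,0,0.004,0.08,0,0,0.004,0.12,0,0,0.004,0.14,0,0,0.004,0.15,0,0,0.004,0.156,0,0,0.004,0.156,0,0,0.004,0.156,0]' | grep -E "ee_pos|ft|op"
python3 -m inch '[0,0,0.001,0,0,0,0.001,0,0,0,0.001,0,0,0,0,0]' -1| grep -E "ee_pos|ft|op"
python3 -m inch '[0,0,0,0,0,0,0,0,0,0,0,0,0,0,0,0,0,0,-0.05,0,0,0,-0.12,0,0,0,-0.2,0,0,0,-0.25,0,0,0,-0.25,0]' -1| grep -E "ee_pos|ft|op"
python3 -c "
from h import *
st();cass();goal(.467,-.3210,.08,np.radians(71.4),'w')"
```

```text
ee_pos: [0.486, -0.1301, 0.013]
ft_force: [0.5, 0.4, -2.9]
opening: 0.0514
ee_pos: [0.486, -0.1298, 0.013]
ft_force: [-0.6, 0.7, 0.5]
opening: 0.0708
ee_pos: [0.4888, -0.1311, 0.1176]
ft_force: [1.1, -0.6, 0.5]
opening: 0.087
t 21.95 f [ 3.2 35.9] z 117.6 w [ 0.4888 -0.1311] rpy [3.133e+00 3.000e-03 1.555e+00] F [ 1.1 -0.6  0.5] op 0.087 g 0.0
cass 478.1 -325.3 size 29.1 24.8 xaxis deg -15.7
cass 574.8 -413.3 size 29.2 51.1 xaxis deg -13.4
cass 583.6 -320.6 size 28.7 52.0 xaxis deg -3.0
GOAL [-0.4767 -0.0445  0.0887] 0.0984 rows 4.7 2.5
```

```bash
python3 -c "
from h import *
T=env.get_calibration('top')
print(onz(T,(235+600/3.33,170+143/3.33),.01))
goal(.5846,-.3205,.08,np.radians(87.1),'w')"
```

```text
[ 0.64584886 -0.37342831  0.01      ]
GOAL [-0.4708  0.2495  0.0903] 0.0112 rows 5.2 0.3
```

```bash
python3 -m inch '[-0.08,0.04,0,0.01,-0.17,0.09,0,0.011,-0.26,0.14,0,0.011,-0.35,0.19,0.03,0.011,-0.43,0.23,0.05,0.011,-0.47,0.249,0.08,0.011,-0.471,0.249,0.08,0.011,-0.471,0.249,0.08,0.011,-0.471,0.249,0.08,0.011,-0.471,0.249,0.08,0.011]' -0.52| grep -E "ee_pos|ft|op"
python3 -c "
from h import *
st();cass();goal(.5846,-.3205,.003,np.radians(87.1),'w')"
```

```text
ee_pos: [0.5817, -0.3183, 0.08]
ft_force: [-0.1, 0.5, -0.4]
opening: 0.0659
t 22.83 f [  99.2 -149.8] z 80.0 w [ 0.5817 -0.3183] rpy [-3.141e+00 -1.000e-03  1.521e+00] F [-0.1  0.5 -0.4] op 0.0659 g 0.0
GOAL [-0.0048  0.0067  0.1939] 0.0005 rows 1.9 0.0
```

```bash
python3 -m inch '[-0.002,0.005,0.03,0,-0.003,0.005,0.08,0,-0.003,0.005,0.13,0,-0.003,0.005,0.17,0,-0.003,0.005,0.193,0,-0.003,0.005,0.193,0,-0.003,0.005,0.193,0]' | grep -E "ee_pos|ft|op"
python3 -m inch '[0,0,0,0,0,0,0,0,0,0,0,0,0,0,0,0,0,0,0,0,0,0,0,0,0,0,0,0]' 1| grep -E "ee_pos|ft|op|grasp"
python3 -m inch '[0,0,-0.05,0,0,0,-0.1,0,0,0,-0.16,0,0,0,-0.18,0,0,0,-0.18,0,0,0,-0.18,0]' | grep -E "ee_pos|grasp|op"
python3 -c "
from h import *
st();goal(0,.084,.075)"
```

```text
ee_pos: [0.5839, -0.3204, 0.0028]
ft_force: [-0.2, -0.0, 0.8]
opening: 0.0662
ee_pos: [0.5846, -0.3214, 0.0044]
ft_force: [-2.1, -0.0, 5.9]
opening: 0.0518
grasp_force: 30.0
ee_pos: [0.584, -0.3209, 0.0748]
opening: 0.0519
grasp_force: 30.0
t 24.55 f [ 101.6 -152.3] z 74.8 w [ 0.584  -0.3209] rpy [3.141 0.    1.521] F [-0.7  0.2 -2.4] op 0.0519 g 30.0
GOAL [ 0.5819 -0.2737 -0.0008] -0.0107 rows 6.2 0.3
```

```bash
python3 -m inch '[0.06,-0.03,0,0,0.14,-0.07,0,-0.01,0.23,-0.11,0,-0.01,0.32,-0.15,0,-0.01,0.41,-0.19,0,-0.01,0.5,-0.235,0,-0.01,0.56,-0.265,0,-0.01,0.582,-0.274,0,-0.01,0.582,-0.274,0,-0.01,0.582,-0.274,0,-0.01]' | grep -E "grasp|op"
python3 -m inch '[0,0,0,0,0,0,0,0,0,0,0,0]' | grep -E "ee_pos|grasp|op"
python3 -c "
from h import *
st();goal(0,.084,.0125)"
```

```text
opening: 0.0515
grasp_force: 30.0
ee_pos: [0.4866, -0.084, 0.075]
opening: 0.052
grasp_force: 30.0
t 25.63 f [ 0.3 82.9] z 75.0 w [ 0.4866 -0.084 ] rpy [3.142 0.    1.551] F [-0.1  0.1 -1.4] op 0.052 g 30.0
GOAL [ 0.0027 -0.0006  0.1562] -0.0011 rows 1.5 0.0
```

```bash
python3 -m inch '[0.003,0,0.04,0,0.003,0,0.08,0,0.003,0,0.12,0,0.003,0,0.14,0,0.003,0,0.15,0,0.003,0,0.156,0,0.003,0,0.156,0,0.003,0,0.156,0]' | grep -E "ee_pos|ft|op"
python3 -m inch '[0,0,0,0,0,0,0,0,0,0,0,0,0,0,0,0,0,0,0,0,0,0,0,0,0,0,0,0]' -1| grep -E "ee_pos|ft|op"
python3 -m inch '[0,0,-0.05,0,0,0,-0.12,0,0,0,-0.2,0,0,0,-0.25,0,0.05,0,-0.25,0,0.1,0,-0.25,0,0.15,0,-0.25,0,0.15,0,-0.25,0,0.15,0,-0.25,0]' -1| grep -E "ee_pos|ft|op"
python3 -c "
from h import *
st();cass();goal(.5757,-.413,.08,np.radians(76.8),'w')"
```

```text
ee_pos: [0.4871, -0.0822, 0.0135]
ft_force: [-0.1, 0.8, -2.3]
opening: 0.052
ee_pos: [0.4862, -0.0817, 0.0127]
ft_force: [0.4, 0.3, -0.3]
opening: 0.0849
ee_pos: [0.4872, -0.0211, 0.1126]
ft_force: [-0.7, -0.5, -0.5]
opening: 0.0869
t 27.63 f [ -0.2 145.8] z 112.6 w [ 0.4872 -0.0211] rpy [-3.142  0.     1.554] F [-0.7 -0.5 -0.5] op 0.0869 g 0.0
cass 465.3 -321.1 size 29.3 51.7 xaxis deg -19.3
cass 574.7 -413.4 size 29.1 51.3 xaxis deg -12.9
GOAL [-0.974  0.238  0.082] 0.0678 rows 9.7 1.7
```

```bash
python3 -c "
from h import *
goal(.4663,-.3207,.08,np.radians(71),'w')"
```

```text
GOAL [-0.7481 -0.0395  0.0819] 0.1 rows 7.2 2.5
```

```bash
python3 -m inch '[-0.08,-0.005,0,0.02,-0.18,-0.01,0,0.05,-0.28,-0.015,0,0.08,-0.38,-0.02,0,0.1,-0.48,-0.025,0,0.1,-0.58,-0.03,0.03,0.1,-0.68,-0.035,0.06,0.1,-0.748,-0.04,0.08,0.1,-0.748,-0.04,0.08,0.1,-0.748,-0.04,0.08,0.1]' -0.6| grep -E "ee_pos|op"
python3 -m inch '[0,0,0,0,0,0,0,0]' | grep -E "ee_pos|op"
python3 -c "
from h import *
st();goal(.4663,-.3207,.003,np.radians(71),'w')"
```

```text
ee_pos: [0.4642, -0.3225, 0.0796]
opening: 0.0699
ee_pos: [0.4658, -0.3199, 0.0809]
opening: 0.0699
t 28.68 f [ -16.7 -153.3] z 80.9 w [ 0.4658 -0.3199] rpy [-3.142 -0.     1.238] F [ 0.1 -0.3 -0.7] op 0.0699 g 0.0
GOAL [-0.0015  0.0019  0.1946] -0.0003 rows 1.9 0.0
```

```bash
python3 -m inch '[-0.001,0.001,0.03,0,-0.001,0.001,0.08,0,-0.001,0.001,0.13,0,-0.001,0.001,0.17,0,-0.001,0.001,0.193,0,-0.001,0.001,0.193,0,-0.001,0.001,0.193,0]' | grep -E "ee_pos|ft|op"
python3 -m inch '[0,0,0,0,0,0,0,0,0,0,0,0,0,0,0,0,0,0,0,0,0,0,0,0,0,0,0,0]' 1| grep -E "ee_pos|ft|op|grasp"
python3 -m inch '[0,0,-0.05,0,0,0,-0.1,0,0,0,-0.16,0,0,0,-0.18,0,0,0,-0.18,0,0,0,-0.18,0]' | grep -E "ee_pos|grasp|op"
python3 -c "
from h import *
st();goal(0,.118,.075)"
```

```text
ee_pos: [0.466, -0.3202, 0.0031]
ft_force: [-0.0, 0.3, -1.4]
opening: 0.0697
ee_pos: [0.4663, -0.3214, 0.0044]
ft_force: [-1.5, 1.2, 6.5]
opening: 0.0515
grasp_force: 30.0
ee_pos: [0.466, -0.3211, 0.0751]
opening: 0.0514
grasp_force: 30.0
t 30.35 f [ -16.4 -154.5] z 75.1 w [ 0.466  -0.3211] rpy [3.141 0.    1.238] F [-0.3  0.3 -2.3] op 0.0514 g 30.0
GOAL [ 6.601e-01 -1.729e-01  2.000e-04] -0.1007 rows 6.5 2.5
```

```bash
python3 -m inch '[0.06,-0.015,0,-0.02,0.14,-0.035,0,-0.05,0.24,-0.06,0,-0.08,0.34,-0.085,0,-0.1,0.44,-0.11,0,-0.1,0.54,-0.14,0,-0.1,0.63,-0.16,0,-0.1,0.665,-0.173,0,-0.1,0.665,-0.173,0,-0.1,0.665,-0.173,0,-0.1]' | grep -E "grasp|op"
python3 -m inch '[0,0,0,0,0,0,0,0,0,0,0,0]' | grep -E "ee_pos|grasp|op"
python3 -c "
from h import *
st();goal(0,.120,.0125)"
```

```text
opening: 0.0516
grasp_force: 30.0
ee_pos: [0.4874, -0.0482, 0.0751]
opening: 0.0514
grasp_force: 30.0
t 31.43 f [  0.4 118.7] z 75.1 w [ 0.4874 -0.0482] rpy [-3.141  0.     1.55 ] F [-1.1  0.1 -1.2] op 0.0514 g 30.0
GOAL [ 0.0031 -0.001   0.1565] -0.0013 rows 1.5 0.0
```

```bash
python3 -m inch '[0.003,-0.001,0.04,0,0.003,-0.001,0.08,0,0.003,-0.001,0.12,0,0.003,-0.001,0.14,0,0.003,-0.001,0.15,0,0.003,-0.001,0.156,0,0.003,-0.001,0.156,0,0.003,-0.001,0.156,0]' | grep -E "ee_pos|ft|op"
python3 -m inch '[0,0,0,0,0,0,0,0,0,0,0,0,0,0,0,0,0,0,0,0,0,0,0,0,0,0,0,0]' -1| grep -E "ee_pos|ft|op"
python3 -m inch '[0,0,-0.05,0,0,0,-0.12,0,0,0,-0.2,0,0,0,-0.25,0,0.05,0,-0.25,0,0.05,0,-0.25,0,0.05,0,-0.25,0]' -1| grep -E "ee_pos|ft|op"
python3 -c "
from h import *
st();cass();goal(.5757,-.413,.08,np.radians(76.8),'w')"
```

```text
ee_pos: [0.4878, -0.0461, 0.0138]
ft_force: [0.3, 0.1, -1.5]
opening: 0.0517
ee_pos: [0.4872, -0.0458, 0.0131]
ft_force: [0.7, 0.0, 0.8]
opening: 0.0848
ee_pos: [0.4874, -0.0254, 0.1131]
ft_force: [-0.4, -0.4, -0.8]
opening: 0.0874
t 33.27 f [1.000e-01 1.415e+02] z 113.1 w [ 0.4874 -0.0254] rpy [3.141 0.    1.554] F [-0.4 -0.4 -0.8] op 0.0874 g 0.0
cass 574.8 -413.3 size 29.4 51.1 xaxis deg -13.6
GOAL [-0.964   0.2389  0.0812] 0.0677 rows 9.6 1.7
```

```bash
python3 -m inch '[-0.08,0.02,0,0.02,-0.18,0.045,0,0.04,-0.28,0.07,0,0.06,-0.38,0.095,0,0.068,-0.48,0.12,0,0.068,-0.58,0.145,0,0.068,-0.68,0.17,0,0.068,-0.78,0.195,0,0.068,-0.88,0.22,0.04,0.068,-0.964,0.239,0.08,0.068]' -0.5| grep -E "ee_pos|op"
python3 -m inch '[-0.05,0.012,0.02,0,-0.05,0.012,0.02,0,-0.05,0.012,0.02,0]' | grep -E "ee_pos|op"
python3 -c "
from h import *
st();goal(.5758,-.413,.003,np.radians(76.8),'w')"
```

```text
ee_pos: [0.576, -0.4167, 0.0808]
opening: 0.0654
ee_pos: [0.5738, -0.4343, 0.0699]
opening: 0.0652
t 34.4 f [  93.2 -265.9] z 69.9 w [ 0.5738 -0.4343] rpy [-3.137e+00 -2.000e-03  1.336e+00] F [-0.4  0.4  0.2] op 0.0652 g 0.0
GOAL [ 0.0525 -0.0068  0.1674] -0.0014 rows 1.7 0.0
```

```bash
python3 -m inch '[0.05,-0.01,0,0,0.05,-0.01,0,0,0.05,-0.01,0,0,0.05,-0.01,0,0]' | grep -E "ee_pos|op"
python3 -c "
from h import *
st();goal(.5758,-.413,.003,np.radians(76.8),'w')"
```

```text
ee_pos: [0.577, -0.4126, 0.0737]
opening: 0.0653
t 34.73 f [  96.1 -244.1] z 73.7 w [ 0.577  -0.4126] rpy [3.141 0.    1.34 ] F [-0.3 -0.8  0.2] op 0.0653 g 0.0
GOAL [-0.0016 -0.0028  0.1768] -0.0001 rows 1.7 0.0
```

```bash
python3 -m inch '[0,-0.002,0.03,0,0,-0.002,0.08,0,0,-0.002,0.13,0,0,-0.002,0.16,0,0,-0.002,0.175,0,0,-0.002,0.175,0,0,-0.002,0.175,0]' | grep -E "ee_pos|ft|op"
python3 -m inch '[0,0,0,0,0,0,0,0,0,0,0,0,0,0,0,0,0,0,0,0,0,0,0,0,0,0,0,0]' 1| grep -E "ee_pos|ft|op|grasp"
python3 -m inch '[0,0,-0.05,0,0,0,-0.1,0,0,0,-0.16,0,0,0,-0.18,0,0,0,-0.18,0,0,0,-0.18,0]' | grep -E "ee_pos|grasp|op"
python3 -c "
from h import *
st();goal(0,.156,.075)"
```

```text
ee_pos: [0.5759, -0.4133, 0.0031]
ft_force: [0.3, 0.1, -0.1]
opening: 0.0655
ee_pos: [0.5764, -0.4137, 0.0044]
ft_force: [-1.3, 1.0, 5.7]
opening: 0.0518
grasp_force: 30.0
ee_pos: [0.5759, -0.4131, 0.0748]
opening: 0.0517
grasp_force: 30.0
t 36.4 f [  95.  -244.7] z 74.8 w [ 0.5759 -0.4131] rpy [3.141 0.    1.338] F [ 0.2 -0.4 -1.9] op 0.0517 g 30.0
GOAL [ 9.276e-01 -4.464e-01 -9.000e-04] -0.0687 rows 9.9 1.7
```

```bash
python3 -m inch '[0.07,-0.034,0,-0.02,0.16,-0.077,0,-0.04,0.25,-0.12,0,-0.068,0.34,-0.164,0,-0.068,0.43,-0.207,0,-0.068,0.52,-0.25,0,-0.068,0.61,-0.294,0,-0.068,0.7,-0.337,0,-0.068,0.79,-0.38,0,-0.068,0.87,-0.42,0,-0.068]' | grep -E "grasp|op"
python3 -c "
from h import *
st();goal(0,.156,.075)"
```

```text
opening: 0.0514
grasp_force: 30.0
t 37.23 f [  2.8 133.7] z 72.9 w [ 0.49   -0.0333] rpy [-3.138e+00 -1.000e-03  1.552e+00] F [ 1.1  0.5 -1.3] op 0.0514 g 30.0
GOAL [ 0.0558 -0.0071 -0.0052] -0.0007 rows 0.5 0.0
```

```bash
python3 -m inch '[0.03,-0.006,0,0,0.058,-0.007,0,0,0.058,-0.007,0,0,0.058,-0.007,0,0,0.058,-0.007,0,0]' | grep -E "ee_pos|op"
python3 -c "
from h import *
st();goal(0,.156,.0125)"
```

```text
ee_pos: [0.4906, -0.0137, 0.0748]
opening: 0.0518
t 37.65 f [  3.  153.2] z 74.8 w [ 0.4906 -0.0137] rpy [-3.141  0.     1.551] F [ 1.5  0.4 -1. ] op 0.0518 g 30.0
GOAL [ 0.007  -0.0075  0.1558] -0.001 rows 1.5 0.0
```

```bash
python3 -m inch '[0.005,-0.008,0.02,0,0.005,-0.008,0.06,0,0.005,-0.008,0.1,0,0.005,-0.008,0.13,0,0.005,-0.008,0.13,0,0.005,-0.008,0.13,0]' | grep -E "ee_pos|ft|op"
python3 -c "
from h import *
st();goal(0,.156,.0125)"
```

```text
ee_pos: [0.4861, -0.0111, 0.0221]
ft_force: [0.8, -0.6, -1.1]
opening: 0.0514
t 38.15 f [ -1.5 155.8] z 22.1 w [ 0.4861 -0.0111] rpy [-3.139 -0.     1.551] F [ 0.8 -0.6 -1.1] op 0.0514 g 30.0
GOAL [0.0005 0.0039 0.0239] -0.0011 rows 0.2 0.0
```

Lower, release and lift. I then check the row numerically in the top view by looking for steel caps and grey tops along the lane.

```bash
python3 -m inch '[0,0.003,0.01,0,0,0.003,0.02,0,0,0.003,0.024,0,0,0.003,0.024,0,0,0.003,0.024,0]' | grep -E "ee_pos|ft|op"
python3 -m inch '[0,0,0,0,0,0,0,0,0,0,0,0,0,0,0,0,0,0,0,0,0,0,0,0,0,0,0,0]' -1| grep -E "ee_pos|ft|op"
python3 -m inch '[0,0,-0.05,0,0,0,-0.12,0,0,0,-0.2,0,0,0,-0.25,0,0,0.1,-0.35,0,0,0.2,-0.45,0,0,0.3,-0.5,0,0,0.3,-0.5,0,0,0.3,-0.5,0]' -1| grep -E "ee_pos|ft|op"
python3 - <<'E'
from h import *
st();f=env.grab_frame("wrist")[:,:,::-1];c=env.get_calibration("wrist")
cv2.imwrite("pics/w10.png",f);cv2.imwrite("pics/t10.png",env.grab_frame("top")[:,:,::-1])
g=f.mean(2)
for xx in(0,-20,20):
    print(xx,[int(g[tuple(proj(c,[*f2w(xx/1e3,y/1e3),.05])[0].round().astype(int)[::-1])]) if 0<=proj(c,[*f2w(xx/1e3,y/1e3),.05])[0][1]<480 else -1 for y in range(0,200,4)])
E
```

```text
ee_pos: [0.4883, -0.0105, 0.0136]
ft_force: [-0.1, -0.7, -2.3]
opening: 0.0519
ee_pos: [0.4882, -0.0105, 0.0135]
ft_force: [-0.7, 0.7, -0.6]
opening: 0.0849
ee_pos: [0.6144, -0.0134, 0.2186]
ft_force: [-0.4, -0.1, 0.1]
opening: 0.0869
t 39.9 f [126.8 155.6] z 218.6 w [ 0.6144 -0.0134] rpy [3.131e+00 1.000e-03 1.552e+00] F [-0.4 -0.1  0.1] op 0.0869 g 0.0
0 [27, 12, 11, 8, 15, 10, 8, 62, 80, 93, 101, 102, 98, 95, 82, 72, 51, 16, 10, 5, 6, 27, 81, 124, 127, 68, 63, 106, 124, 123, 125, 126, 125, 126, 74, 50, 126, 123, 125, 128, 135, 133, 126, 62, 187, 239, 240, 240, 239, 240]
-20 [25, 21, 20, 23, 28, 23, 24, 55, 86, 97, 99, 100, 98, 94, 84, 72, 51, 13, 104, 121, 182, 174, 190, 127, 127, 81, 90, 108, 123, 187, 193, 194, 125, 126, 70, 188, 124, 129, 192, 193, 191, 128, 125, 115, 210, 200, 213, 207, 184, 206]
20 [200, 200, 100, 71, 73, 71, 67, 63, 86, 94, 98, 103, 97, 94, 79, 71, 57, 12, 14, 11, 8, 11, 18, 17, 10, 8, 52, 110, 128, 129, 130, 128, 135, 129, 71, 52, 127, 127, 131, 135, 131, 138, 133, 62, 184, 241, 242, 241, 242, 242]
```

```bash
python3 -c "
from h import *
goal(.016,.285,.15);goal(.016,.285,.049)"
```

```text
GOAL [ 0.3216 -0.2633  0.1586] -0.0006 rows 4.3 0.0
GOAL [ 0.3217 -0.2634  0.4111] -0.0006 rows 5.6 0.0
```

```bash
python3 -m inch '[0.08,-0.07,0,0,0.16,-0.13,0.05,0,0.24,-0.2,0.1,0,0.322,-0.26,0.16,0,0.322,-0.263,0.16,0,0.322,-0.263,0.16,0,0.322,-0.263,0.16,0,0.322,-0.263,0.16,0,0.322,-0.263,0.16,0,0.322,-0.263,0.16,0]' 1| grep -E "ee_pos|ft|op"
python3 -m inch '[0,0,0.08,0,0,0,0.16,0,0,0,0.22,0,0,0,0.25,0,0,0,0.25,0,0,0,0.25,0,0,0,0.25,0]'| grep -E "ee_pos|ft|op"
python3 -c "
from h import *
st();goal(.016,.270,.049);goal(.0,.230,.049);goal(-.005,.195,.049);goal(-.005,.183,.049)"
```

```text
ee_pos: [0.5067, 0.117, 0.1503]
ft_force: [-0.1, -0.6, -0.1]
opening: 0.0287
ee_pos: [0.5072, 0.1179, 0.0513]
ft_force: [-0.9, 0.2, 0.4]
opening: 0.0004
t 41.42 f [ 17.4 285.1] z 51.3 w [0.5072 0.1179] rpy [ 3.139 -0.     1.552] F [-0.9  0.2  0.4] op 0.0004 g 0.0
GOAL [-0.0378 -0.0035  0.0057] -0.0008 rows 0.4 0.0
GOAL [-0.1379 -0.0433  0.0055] -0.0008 rows 1.4 0.0
GOAL [-0.2254 -0.0556  0.0055] -0.0008 rows 2.2 0.0
GOAL [-0.2554 -0.0555  0.0055] -0.0008 rows 2.5 0.0
```

```bash
python3 -m inch '[-0.03,-0.003,0.004,0,-0.05,-0.01,0.004,0,-0.075,-0.02,0.004,0,-0.1,-0.032,0.004,0,-0.125,-0.04,0.004,0,-0.14,-0.044,0.004,0,-0.155,-0.047,0.004,0,-0.17,-0.05,0.004,0,-0.18,-0.052,0.004,0,-0.18,-0.052,0.004,0]'| grep -E "ee_pos|ft|op"
python3 -m inch '[-0.005,0,0,0,-0.01,-0.001,0,0,-0.015,-0.001,0,0,-0.02,-0.002,0,0,-0.025,-0.003,0,0,-0.03,-0.003,0,0,-0.035,-0.003,0,0,-0.04,-0.003,0,0,-0.045,-0.003,0,0,-0.045,-0.003,0,0]'| grep -E "ee_pos|ft|op"
python3 -c "
from h import *
st()"
```

```text
ee_pos: [0.4826, 0.0458, 0.0476]
ft_force: [-1.4, 3.8, 3.0]
opening: 0.0009
ee_pos: [0.4805, 0.029, 0.0472]
ft_force: [-2.9, 5.4, 2.6]
opening: 0.0006
t 43.08 f [ -7.8 195.8] z 47.2 w [0.4805 0.029 ] rpy [-3.139e+00 -1.000e-03  1.552e+00] F [-2.9  5.4  2.6] op 0.0006 g 2.8
```

```bash
python3 -m inch '[-0.004,0,0,0,-0.008,0,0,0,-0.012,0,0,0,-0.016,0,0,0,-0.02,0,0,0,-0.02,0,0,0]'| grep -E "ee_pos|ft_"
python3 -m inch '[-0.004,0,0,0,-0.008,0,0,0,-0.01,0,0,0,-0.01,0,0,0]'| grep -E "ee_pos|ft_"
python3 -c "
from h import *
st()"
```

```text
ee_pos: [0.4799, 0.0218, 0.0471]
ft_force: [-3.4, 8.9, 3.5]
ee_pos: [0.4797, 0.0181, 0.0471]
ft_force: [-5.3, 11.3, 4.3]
t 43.92 f [ -8.4 184.9] z 47.1 w [0.4797 0.0181] rpy [-3.138e+00 -3.000e-03  1.552e+00] F [-5.3 11.3  4.3] op 0.0003 g 4.9
```

```bash
python3 -m inch '[-0.004,0,0,0,-0.004,0,0,0,-0.004,0,0,0]'| grep -E "ee_pos|ft_"
python3 -m inch '[-0.004,0,0,0,-0.004,0,0,0,-0.004,0,0,0]'| grep -E "ee_pos|ft_"
python3 -c "
from h import *
st()"
```

```text
ee_pos: [0.4796, 0.0166, 0.0471]
ft_force: [-4.8, 9.1, 4.0]
ee_pos: [0.4795, 0.0161, 0.0471]
ft_force: [-4.2, 15.2, 4.3]
t 44.42 f [ -8.5 182.9] z 47.1 w [0.4795 0.0161] rpy [-3.137 -0.005  1.552] F [-4.2 15.2  4.3] op 0.0003 g 7.4
```

```bash
python3 -m inch '[-0.004,0,0,0,-0.004,0,0,0,-0.004,0,0,0]'| grep -E "ee_pos|ft_"
python3 -m inch '[0,0,0,0,0,0,0,0,0,0,0,0,0,0,0,0,0,0,0,0,0,0,0,0,0,0,0,0,0,0,0,0,0,0,0,0,0,0,0,0]'| grep -E "time|ee_pos|ft_"
python3 - <<'E'
from h import *
cw=env.get_calibration("wrist");w=env.grab_frame("wrist");T=env.get_calibration("top");t=env.grab_frame("top")
def ptr(im,cal,zs=.030):
    g=cv2.cvtColor(np.ascontiguousarray(im),cv2.COLOR_RGB2GRAY);out=[]
    for a in np.arange(-1.2,1.5,.01):
        v=[]
        for r in(.035,.04,.045,.05,.055):
            p=proj(cal,[*f2w(.165+r*np.cos(a),.165+r*np.sin(a)),zs])[0]
            v.append(cv2.getRectSubPix(g,(1,1),(float(p[0]),float(p[1])))[0,0] if 0<p[0]<639 and 0<p[1]<479 else 255)
        out.append((np.mean(v),a))
    out.sort();return [(round(float(m)),round(a,2)) for m,a in out[:5]]
print("home",ptr(cv2.imread("pics/top0.png")[:,:,::-1],T),"home dir",np.arctan2(165-247,165-16))
print("now top",ptr(t,T));print("now wrist",ptr(w,cw))
cv2.imwrite("pics/w11.png",w[:,:,::-1]);cv2.imwrite("pics/t11.png",t[:,:,::-1])
S=env.get_calibration("scene");cv2.imwrite("pics/s11.png",env.grab_frame("scene")[:,:,::-1])
E
```

```text
ee_pos: [0.4796, 0.0159, 0.0471]
ft_force: [-3.6, 21.0, 5.2]
time: 45.5
ee_pos: [0.4795, 0.0159, 0.0471]
ft_force: [-4.2, 20.5, 5.6]
home [(148, np.float64(-0.54)), (149, np.float64(-0.53)), (150, np.float64(-0.55)), (152, np.float64(-0.52)), (153, np.float64(-0.56))] home dir -0.5031008100978456
now top [(138, np.float64(-0.04)), (138, np.float64(-0.03)), (140, np.float64(-0.05)), (140, np.float64(-0.02)), (142, np.float64(-0.01))]
now wrist [(5, np.float64(-1.19)), (5, np.float64(-1.17)), (5, np.float64(-1.12)), (5, np.float64(-1.11)), (5, np.float64(-1.16))]
```

```bash
python3 -m inch '[0,0,0,0,0,0,0,0,0,0,0,0,0,0,0,0,0,0,0,0,0.02,0,0,0,0.04,0.002,0,0,0.07,0.005,0,0,0.1,0.01,0,0,0.13,0.017,0,0]'| grep -E "time|ee_pos|ft_"
python3 -m inch '[0.03,0.01,0,0,0.06,0.02,0,0,0.09,0.03,0,0,0.12,0.04,0,0,0.14,0.04,0,0,0.15,0.04,0,0,0.15,0.04,0,0,0.15,0.04,-0.1,0,0.15,0.04,-0.2,0,0.15,0.04,-0.3,0]'| grep -E "time|ee_pos|ft_"
python3 -c "
from h import *
st();goal(.155,.04,.15)"
```

```text
time: 46.48
ee_pos: [0.4893, 0.0639, 0.0474]
ft_force: [3.2, 1.6, -0.4]
time: 47.32
ee_pos: [0.5048, 0.1225, 0.1682]
ft_force: [-0.2, 0.4, -0.2]
t 47.32 f [ 15.  289.7] z 168.2 w [0.5048 0.1225] rpy [-3.138e+00  1.000e-03  1.552e+00] F [-0.2  0.4 -0.2] op 0.0005 g 0.0
GOAL [-0.6235  0.3515  0.0448] -0.0008 rows 6.9 0.0
```

```bash
python3 -m inch '[-0.08,0.03,-0.05,0,-0.18,0.07,-0.1,0,-0.28,0.12,-0.14,0,-0.38,0.16,-0.14,0,-0.48,0.2,-0.14,0,-0.57,0.25,-0.14,0,-0.65,0.28,-0.14,0,-0.66,0.28,-0.14,0,-0.66,0.28,-0.14,0,-0.66,0.28,-0.14,0]'| grep -E "time|ee_pos|ft_"
python3 -m inch '[0,0,0,0,0,0,0,0,0,0,0,0]'>/dev/null
python3 - <<'E'
from h import *
st();c=env.get_calibration("wrist");f=env.grab_frame("wrist")[:,:,::-1]
p=proj(c,[*f2w(.155,.04),.059])[0];q=proj(c,[*f2w(-.005,.16),.05])[0];print(p,q)
# rectify: top-down metric maps, 4px/mm for collar at z=59mm
def warp(x0,x1,y0,y1,z,s):
    xs=np.arange(x0,x1,1/s);ys=np.arange(y1,y0,-1/s);X,Y=np.meshgrid(xs,ys)
    P=np.array([f2w(a/1e3,b/1e3) for a,b in zip(X.ravel(),Y.ravel())])
    uv=proj(c,np.c_[P,np.full(len(P),z/1e3)]).astype(np.float32).reshape(*X.shape,2)
    return cv2.remap(f,uv[...,0],uv[...,1],cv2.INTER_CUBIC)
a=warp(115,200,0,80,59,5);b=warp(-50,60,-30,180,50,1.9)
H=max(a.shape[0],b.shape[0]);pad=lambda i:cv2.copyMakeBorder(i,0,H-i.shape[0],0,6,cv2.BORDER_CONSTANT)
cv2.imwrite("pics/w12.png",np.hstack([pad(a),pad(b)]))
E
```

```text
time: 48.15
ee_pos: [0.6125, -0.1433, 0.2231]
ft_force: [0.0, 0.8, 0.2]
t 48.4 f [127.7  27.7] z 224.2 w [ 0.6131 -0.1413] rpy [ 3.141 -0.     1.554] F [ 1.  -1.2 -0.5] op 0.0003 g 0.0
[347.50738053 205.08032334] [174.84438975  74.1560757 ]
```

View pics/w12.png

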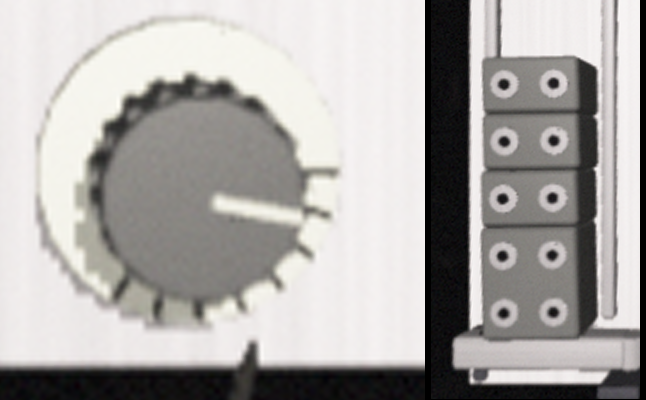

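The row is closed up against the stop. The collar line goes from (213,202) to (302,216), about 9° clockwise from feeder +x. I'll measure it precisely in both views before gripping.

```bash
cat >> h.py <<'E'
def collar(cam):
    c=env.get_calibration(cam);f=env.grab_frame(cam);g=cv2.cvtColor(np.ascontiguousarray(f),cv2.COLOR_RGB2GRAY)
    s=5;X,Y=np.meshgrid(np.arange(130,182,1/s),np.arange(66,14,-1/s))
    cs,sn=np.cos(FY),np.sin(FY);P=np.c_[F0[0]+(cs*X-sn*Y).ravel()/1e3,F0[1]+(sn*X+cs*Y).ravel()/1e3,np.full(X.size,.059)]
    uv=proj(c,P).astype(np.float32).reshape(*X.shape,2);w=cv2.remap(g,uv[...,0],uv[...,1],cv2.INTER_LINEAR)
    cv2.imwrite(f"pics/col_{cam}.png",w)
    cx,cy=155.5,40.3
    r=np.hypot(X-cx,Y-cy);m=((w>np.median(w[r<15])+55)&(r<18.5)).astype(np.uint8)
    x,y=X[m>0],Y[m>0];d=cv2.fitLine(np.c_[x,y].astype(np.float32),cv2.DIST_L2,0,.01,.01)[:,0]
    sg=np.sign(d[0]*(x.mean()-cx)+d[1]*(y.mean()-cy));print(cam,"n",len(x),"fit angle cw",round(-np.arctan2(sg*d[1],sg*d[0]),3),"centroid cw",round(-np.arctan2(y.mean()-cy,x.mean()-cx),3),"c",x.mean().round(1),y.mean().round(1))
E
python3 -c "
from h import *
collar('wrist');collar('scene');goal(.1555,.0403,.1,.67);goal(.1555,.0403,.019,.67)"
```

```text
wrist n 1175 fit angle cw 0.179 centroid cw 0.207 c 165.7 38.1Traceback (most recent call last):
  File "<string>", line 3, in <module>
    collar('wrist');collar('scene');goal(.1555,.0403,.1,.67);goal(.1555,.0403,.019,.67)
                    ~~~~~~^^^^^^^^^
  File "h.py", line 49, in collar
    x,y=X[m>0],Y[m>0];d=cv2.fitLine(np.c_[x,y].astype(np.float32),cv2.DIST_L2,0,.01,.01)[:,0]
                        ~~~~~~~~~~~^^^^^^^^^^^^^^^^^^^^^^^^^^^^^^^^^^^^^^^^^^^^^^^^^^^^^
cv2.error: OpenCV(4.12.0) /io/opencv/modules/imgproc/src/linefit.cpp:50: error: (-215:Assertion failed) count > 0 in function 'fitLine2D_wods'
```

```bash
python3 -c "
from h import *
goal(.1555,.0403,.1,.65);goal(.1555,.0403,.019,.65)"
```

```text
GOAL [0.0329 0.0688 0.3105] 0.2876 rows 3.1 7.2
GOAL [0.033  0.0688 0.513 ] 0.2876 rows 5.0 7.2
```

```bash
python3 -m inch '[0.01,0.02,0.05,0.03,0.02,0.04,0.1,0.07,0.033,0.069,0.15,0.11,0.033,0.069,0.2,0.15,0.033,0.069,0.25,0.19,0.033,0.069,0.3,0.23,0.033,0.069,0.31,0.27,0.033,0.069,0.31,0.288,0.033,0.069,0.31,0.288,0.033,0.069,0.31,0.288]' -0.5| grep -E "ee_pos|ft_|op"
python3 -m inch '[0,0,0,0,0,0,0,0]'>/dev/null
python3 -c "
from h import *
st();goal(.1555,.0403,.019,.65)"
```

```text
ee_pos: [0.6414, -0.1299, 0.1001]
ft_force: [-0.2, -0.4, -0.5]
opening: 0.0592
t 49.55 f [156.   39.3] z 100.6 w [ 0.6416 -0.1302] rpy [ 3.141e+00 -1.000e-03  6.490e-01] F [1.  0.9 0.2] op 0.0642 g 0.0
GOAL [ 0.0005 -0.0029  0.2039] -0.0003 rows 2.0 0.0
```

```bash
python3 -m inch '[0.001,-0.002,0.05,0,0.001,-0.002,0.1,0,0.001,-0.002,0.15,0,0.001,-0.002,0.19,0,0.001,-0.002,0.203,0,0.001,-0.002,0.203,0,0.001,-0.002,0.203,0]' | grep -E "ee_pos|ft_|op"
python3 -m inch '[0,0,0,0,0,0,0,0,0,0,0,0,0,0,0,0,0,0,0,0,0,0,0,0,0,0,0,0]' 1| grep -E "ee_pos|ft_|op|grasp"
```

```text
ee_pos: [0.6414, -0.1294, 0.0193]
ft_force: [-0.8, 0.2, 0.7]
opening: 0.0652
ee_pos: [0.6411, -0.1289, 0.0194]
ft_force: [-2.6, 2.3, 6.2]
opening: 0.0414
grasp_force: 30.0
```

```bash
python3 -m inch '[0,0,0,0.02,0,0,0,0.04,0,0,0,0.06,0,0,0,0.08,0,0,0,0.1,0,0,0,0.12,0,0,0,0.14,0,0,0,0.16,0,0,0,0.18,0,0,0,0.2]' | grep -E "ee_pos|ft_|op|orie|grasp"
python3 -m inch '[0,0,0,0.02,0,0,0,0.04,0,0,0,0.06,0,0,0,0.08,0,0,0,0.1,0,0,0,0.12,0,0,0,0.14,0,0,0,0.16,0,0,0,0.18,0,0,0,0.2]' | grep -E "ee_pos|ft_|op|orie|grasp"
python3 -m inch '[0,0,0,0.007,0,0,0,0.007,0,0,0,0.007,0,0,0,0.007]' | grep -E "ee_pos|ft_|op|orie|grasp"
python3 -c "
from h import *
st();print(env.get_obs()['torque'])"
```

```text
ee_pos: [0.641, -0.1288, 0.0194]
orientation: [-3.141, 0.0, 0.016]
ft_force: [-3.2, 3.1, 4.7]
opening: 0.0414
grasp_force: 30.0
ee_pos: [0.641, -0.1288, 0.0194]
orientation: [-3.141, 0.0, -0.612]
ft_force: [-2.5, 3.5, 5.8]
opening: 0.0414
grasp_force: 30.0
ee_pos: [0.641, -0.1288, 0.0194]
orientation: [-3.141, 0.0, -0.631]
ft_force: [-2.5, 3.7, 5.6]
opening: 0.0416
grasp_force: 30.0
t 52.72 f [155.4  40.7] z 19.4 w [ 0.641  -0.1288] rpy [-3.141  0.    -0.631] F [-2.5  3.7  5.6] op 0.0416 g 30.0
[ 0.54747854  0.65020707 -0.0723141 ]
```

Release, lift, turn back to the viewing pose and measure the line.

```bash
python3 -m inch '[0,0,0,0,0,0,0,0,0,0,0,0,0,0,0,0,0,0,0,0,0,0,0,0]' -0.5| grep -E "op"
python3 -m inch '[0,0,-0.1,0,0,0,-0.2,0,0,0,-0.3,0,0,0,-0.4,0,0,0,-0.5,0,0,0,-0.513,-0.05,0,0,-0.513,-0.1,0,0,-0.513,-0.15,0,0,-0.513,-0.2,0,0,-0.513,-0.24]' | grep -E "ee_pos|op|orie"
python3 -c "
from h import *
goal(.127,.028,.224)"
```

```text
opening: 0.0641
ee_pos: [0.641, -0.1293, 0.2239]
orientation: [3.142, -0.0, -0.0]
opening: 0.0652
GOAL [-0.0713  0.0292 -0.0003] -0.4948 rows 0.7 12.4
```

```bash
python3 -m inch '[-0.07,0.029,0,-0.04,-0.07,0.029,0,-0.08,-0.07,0.029,0,-0.12,-0.07,0.029,0,-0.16,-0.07,0.029,0,-0.2,-0.07,0.029,0,-0.24,-0.07,0.029,0,-0.28,-0.07,0.029,0,-0.32,-0.07,0.029,0,-0.36,-0.07,0.029,0,-0.4]' >/dev/null
python3 -m inch '[0,0,0,-0.04,0,0,0,-0.08,0,0,0,-0.094,0,0,0,-0.094,0,0,0,-0.094]' 1| grep -E "ee_pos|op|orie"
python3 - <<'E'
from h import *
st();collar('wrist');f=env.grab_frame("wrist")[:,:,::-1];cv2.imwrite("pics/w13.png",f)
c=env.get_calibration("wrist");u,v=proj(c,[*f2w(.155,.04),.05])[0].astype(int);print(u,v)
a=cv2.resize(f[max(v-75,0):v+75,u-75:u+75],(600,600),interpolation=cv2.INTER_CUBIC)
cv2.imwrite("pics/w13c.png",a)
E
```

```text
ee_pos: [0.6129, -0.1408, 0.2238]
orientation: [-3.142, 0.0, 1.537]
opening: 0.0398
t 55.3 f [127.5  28.2] z 223.8 w [ 0.6129 -0.1408] rpy [-3.142  0.     1.537] F [-0.  -0.2 -0.1] op 0.0398 g 0.0
wrist n 1083 fit angle cw 1.475 centroid cw 1.465 c 156.6 30.0
346 203
```

View pics/w13c.png

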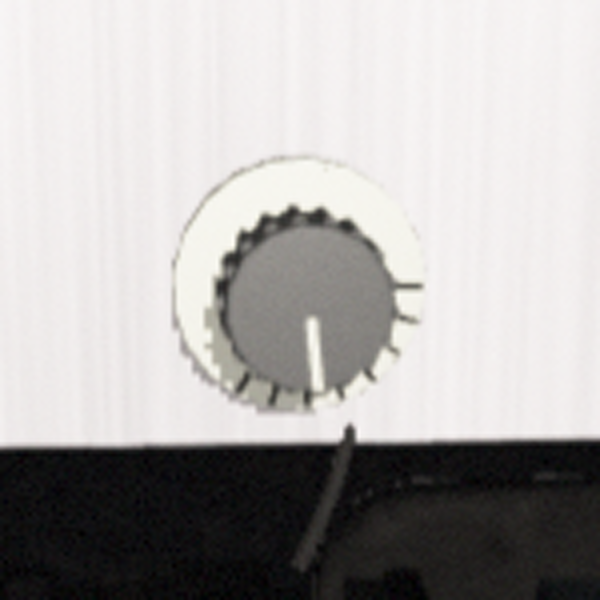

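Run:
```python
from h import *
c=env.get_calibration("wrist");g=cv2.imread("pics/w13.png",0)
for xx in(-32,-22,0,22,32):
    print(xx,[int(g[tuple(proj(c,[*f2w(xx/1e3,y/1e3),.05])[0].round().astype(int)[::-1])]) for y in range(-4,170,6)])
T=env.get_calibration("top");t=env.grab_frame("top")[:,:,::-1];a=cv2.imread("pics/top0.png")
cv2.imwrite("pics/t14.png",t)
for n,X in(("post",(16,247,.095)),("mid arm",(90,206,.037))):
    u,v=proj(T,[*f2w(X[0]/1e3,X[1]/1e3),X[2]])[0].round().astype(int);print(n,t[v,u],a[v,u])
```

```text
-32 [193, 151, 10, 15, 15, 16, 13, 13, 17, 10, 14, 12, 19, 15, 12, 17, 18, 17, 6, 11, 14, 14, 15, 7, 14, 15, 14, 13, 9]
-22 [193, 126, 116, 120, 120, 120, 120, 122, 121, 127, 127, 143, 119, 119, 124, 124, 162, 121, 126, 124, 128, 109, 120, 123, 126, 127, 200, 212, 222]
0 [198, 99, 127, 127, 126, 126, 128, 128, 129, 130, 130, 83, 126, 128, 134, 134, 82, 130, 129, 135, 132, 95, 131, 130, 135, 137, 237, 238, 238]
22 [206, 149, 123, 126, 127, 128, 130, 127, 132, 135, 135, 82, 130, 132, 138, 140, 91, 136, 174, 146, 141, 74, 138, 141, 146, 143, 236, 237, 238]
32 [207, 140, 51, 41, 41, 42, 41, 43, 37, 43, 43, 50, 38, 42, 43, 43, 41, 41, 42, 37, 45, 40, 40, 44, 43, 53, 240, 239, 237]
post [232 234 235] [230 231 233]
mid arm [180 188 178] [177 184 172]
```

The row runs from y = 0 to about 150 mm with no gaps, the arm is home and the collar points at 5. Handing in.

```bash
python3 -c "
from cell import env
print(env.close_job())"
```

```text
the job is handed in; nothing more can be done
None
```

The job is handed in: the stop is down, all four cassettes are in a closed-up row 5 places long (pressed tight and held over a second), the sprung arm is back home and the collar is at 5; the tool height read about 36 mm off, so my first pass at the stop missed it.

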